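# Pack the bench label boards and draw the cam lock tight

## Task

Pack the bench label boards in their carrier: first turn the carrier's cam lock back to fully open, then lay all the label boards (however many there are) flat in one squared-up pile on the bed, white face up and each with its notched end round the upright rib on the fence, and lay the plywood cover on top the same way round. Then turn the cam lock the full half turn clockwise to its stop, so that its hook draws the bolt and jaw in and the whole pack sits tight against the fence, and leave the beaker, eraser and marker undisturbed.

Things in the scene. Friction and masses are not known exactly. Their poses are not given: they have to be found in the camera images.
- board1: a bench label board: flat panel 130 mm long (own x), 60 mm wide (own y), 12 mm thick, 80 g (it varies a little), grey plastic with a white writing face on top. In the middle of one short end is a thumb notch 30 mm wide and 13 mm deep. Origin: centre of the underside; the notched end is at own -x (x = -65 mm), z up out of the white face. board1 lies on the table; always present.
- board2: a bench label board: flat panel 130 mm long (own x), 60 mm wide (own y), 12 mm thick, 80 g (it varies a little), grey plastic with a white writing face on top. In the middle of one short end is a thumb notch 30 mm wide and 13 mm deep. Origin: centre of the underside; the notched end is at own -x (x = -65 mm), z up out of the white face. board2 starts stacked on board1; in some runs absent.
- board3: a bench label board: flat panel 130 mm long (own x), 60 mm wide (own y), 12 mm thick, 80 g (it varies a little), grey plastic with a white writing face on top. In the middle of one short end is a thumb notch 30 mm wide and 13 mm deep. Origin: centre of the underside; the notched end is at own -x (x = -65 mm), z up out of the white face. board3 starts stacked on the cover; in some runs absent.
- board4: a bench label board: flat panel 130 mm long (own x), 60 mm wide (own y), 12 mm thick, 80 g (it varies a little), grey plastic with a white writing face on top. In the middle of one short end is a thumb notch 30 mm wide and 13 mm deep. Origin: centre of the underside; the notched end is at own -x (x = -65 mm), z up out of the white face. board4 starts flat on the table by itself; in some runs absent.
- board1_notch (a point): middle of the notched short end of board1, level with its underside, 65 mm from its origin; axes as the board's
- board2_notch (a point): middle of the notched short end of board2, level with its underside, 65 mm from its origin; axes as the board's
- board3_notch (a point): middle of the notched short end of board3, level with its underside, 65 mm from its origin; axes as the board's
- board4_notch (a point): middle of the notched short end of board4, level with its underside, 65 mm from its origin; axes as the board's
- cover: the cover: a plain plywood panel without a white face, 130 x 60 mm like the boards but 16 mm thick, 100 g, with the same notch in its -x end; origin at the centre of its underside. Starts flat on the table, in some runs with board3 on it.
- cover_notch (a point): middle of the notched short end of the cover, level with its underside; axes as the cover's
- carrier: the fixed carrier: an aluminium base plate 310 x 140 mm with a flat grey bed, top 22 mm above the table. Origin on the table under the bed's centre; x runs along its length from the cam (at x = -130 mm) over the fence to the jaw, z up. The bed is 140 mm wide and open along both long sides.
- fence (a point): foot of the fence's inner face, 65 mm from the seat towards the cam, axes as the carrier's. The fence is an upright wall 100 mm wide and 12 mm thick, top 85 mm above the table; in its middle a vertical rib 14 mm wide stands out 10 mm towards the jaw over its full height. A board turned the wrong way meets the rib and the lock cannot close.
- seat (a point): centre of the bed's top surface, axes as the carrier's (x from fence to jaw): a panel home against the fence has its origin straight above it and its x axis along the seat's. With the lock open there are 16 mm of play towards the jaw.
- cam (a joint): angle of the cam lock disc: 0 = fully open (a stop), 3.14 = fully home (a stop). It grows clockwise seen from above, stays where it is left and starts part-way, 1.3 to 2.2. It takes about 0.1 Nm to turn, up to 0.2 Nm while the jaw squeezes.
- cam_grip (a point): centre of the cam's black wing grip, on the disc's vertical axis, 52 mm above the table; turns with the disc. The wing is an upright bar 60 mm long (own y), 14 mm thick (own x), 34 to 66 mm above the table; all below it is under 24 mm, 98 mm across. A metal dot marks its +y end, which points to the carrier's +y when open and -y when home.
- jaw (a joint): how far the hook has drawn the bolt and jaw towards the fence: 0 open, 0.020 m home; driven only by the cam, in step with its angle. The jaw is an upright plate 90 mm wide, top 80 mm above the table, with a sprung rubber pad, its face 81 mm from the seat when open; it gives up to 8 mm and presses with about 7 N when home.
- beaker: bystander: an upturned glass beaker, 66 mm across, 82 mm high, origin under its centre
- eraser: bystander: a board eraser, 100 x 50 x 30 mm, origin under its centre
- marker: bystander: a marker pen lying on the table, 125 mm long, 16 mm thick, origin under its centre
Things that resemble listed ones, but are neither listed nor needed, are in the scene too. Leave any purple look-alike of the board4 alone. Leave any red look-alike of the board1 alone.

How it is judged:
By the outcome, as a careful person would: the job done as asked, in the order asked, and still so for the second after the job is handed in, with the robot touching nothing.
Of board2, board3, board4 only 1 to 3 are there at a start; the rules pass over those that are not, and their reading is None.
At some moment in a run one of board1, board4, cover may be knocked a few centimetres aside while the robot is not near it.
It also fails if it takes over 210 s, if anything falls off the work surface, if the arm or the gripper's body presses on something with over 40 N, if the wrist force passes 120 N, or if a joint passes its speed limit or range.

## Robot

A 7-joint arm with a two-finger parallel gripper is mounted at the origin on the work surface. World frame = base frame: x ahead of the robot, y to its left, z up, the work surface at z = 0. Lengths are in m, angles in rad, forces in N, time in s.
With the tool pointing down it reaches from about 0.4 to 0.85 m from the base axis. Payload 4.5 kg.
Tool frame: the origin (TCP) lies midway between the tips of the shut fingers; the grasp point (between the pads) lies 19 mm behind it; y points along the fingers, z is the direction in which the jaws open and shut, and the axes are right-handed (so a half turn about y gives the same grasp; the last joint's range is limited). The gripper opens to 88 mm and grips with 3 to 60 N. Pads are 18 mm wide; open, the fingers measure 123 mm over their backs; the gripper's body (75 mm by 187 mm) begins 45 mm behind the grasp point.
Start: joints at [-1.115, 0.689, -0.195, 1.565, 0.157, 0.902, -0.215], TCP at [0.256, 0.57, 0.239] pointing down, gripper open.
Joint ranges: [-3.01, 3.01], [-0.46, 2.08], [-1.47, 1.51], [0.13, 2.56], [-1, 4.14], [0.04, 2.09], [-2.66, 2.66]. Speed limits (rad/s): [2.57, 2.57, 3.14, 3.14, 3.14, 3.14, 3.14].

## Interface

Orientations are given as a unit quaternion [x, y, z, w].
In Python, from plant import r, snapshot, get_calibration, job, boxes_of gives the robot as it stands. The module is installed in compiled form; this text tells all that it offers.
- The arm moves only by the shell command python3 -m handwheel 'ROWS' [OPENING] [FORCE]. ROWS is JSON, a list that holds one entry, the list of rows, each a list of 6 numbers: the shift along the tool's x, y, z as a fraction of full scale, then the turn, a rotation vector about the tool's x, y, z as a fraction of full scale. In form: [[[x, y, z, wx, wy, wz], ...]]. A call has 1 to 12 rows; each row is the pose to reach, as a shift and turn from the pose commanded when the call began, along the tool's axes at that moment, turning the shorter way round; what a row does not reach only later rows make up. Full scale, the value 1, is 100 cm for a shift and 180 degrees for a turn. A row lasts 1/12 s, in which the tool goes at most 41.7 mm and 7.16 degrees, less where a joint would pass 70% of its speed; a pose out of reach is approached as far as the arm can. A call with a number of a shift or a turn outside -1 to 1 is refused whole. A call with a gripper value outside its range is refused whole. OPENING is the opening, from -1 (shut) to 1 (fully open), set as the call begins (- or left out, the last holds). The fingers move at their own pace and stop on an object; FORCE is the grip in N (left out, the last holds). Time passes only in rows, so rows that repeat a pose let the fingers close. It gives the time, the measured TCP pose, the force and the opening at its end, in the units of the state.
- r.get_state(): the state, without advancing time (a new reading comes with each control period).
- snapshot(name): name is "scene" or "top"; returns the picture (400x640x3 uint8, red, green, blue); there is no depth.
- get_calibration(name): a dict with "fx", "fy", "cx", "cy" (pixels), "k1" (the pictures are not rectified: a ray, as slopes to the right and down, at radius r is drawn at 1 + k1 r^2 times it, then the intrinsics apply), "T" (4x4, takes a point from camera to world coordinates). Camera axes: x right, y down, z forward; pixel columns grow to the right and rows downward; lengths in m; the calibration is good to about 2 mm. A picture is of the moment at which its call begins. get_calibration takes no time and is no camera call.
- job.finish_job(): hands the job in, once; it reports no verdict.
Trained networks look in the newest picture that a camera, given by its name, has taken for a name from the list of things; names that differ only in an ending like _2 or _b are one class to them, and where a whole thing is asked for, a point or a joint stands for the part that bears it (a point fixed in the world has none). Each returns a list of dicts, best first, with "confidence" (0 to 1); they miss things now and then, are a little off and sometimes report something else, mostly with a low value. They report only what shows in the picture. A call takes as long as a camera call. They do not tell look-alikes from the thing itself.
- boxes_of(thing, camera): "bbox" ([left, top, right, bottom] in pixels, round what is visible of it).
The state is a dict: "clock": time; "q": joint angles; "qd": joint speeds; "joint_torque": joint torques, N m; "tool_pos": TCP position; "eef_rot": TCP orientation; "contact_force": force on the tool from outside, world axes, zero at the start; "moment": the same for the moment, N m; "opening": opening from 0.0 (shut) to 1.0 (fully open).
Only numpy, scipy, OpenCV 4.12 (cv2) and the standard library are available. Lean on these libraries where they do the work, as an engineer would, in place of code of your own. Each camera call takes 0.05 s, during which the arm holds its last target. There are 200 camera calls.

## Working session

There is one attempt and no reset: what is moved stays moved. The work goes in short steps, Python scripts to look and compute and a shell command to move; the robot and the scene stay as the last step left them, time stands still between calls to the robot, and variables do not carry over. Pictures are saved under pics/ and viewed, about 12 in all and at most 16, crops included, and the job is handed in when it is done.

```bash
mkdir -p pics; python3 - <<'E'
from plant import r,snapshot,get_calibration
import cv2,numpy as np
s=r.get_state();print({k:np.round(s[k],3) for k in s})
for n in("scene","top"):
    im=snapshot(n);cv2.imwrite(f"pics/{n}0.png",im[:,:,::-1]);c=get_calibration(n);print(n,{k:np.round(c[k],3).tolist() for k in c})
E
```

```text
{'clock': np.float64(0.0), 'q': array([-1.115,  0.69 , -0.195,  1.566,  0.157,  0.902, -0.215]), 'qd': array([-0.001, -0.002,  0.001,  0.   , -0.001,  0.   , -0.001]), 'joint_torque': array([ 0.0000e+00, -5.2756e+01, -1.2670e+00, -1.5343e+01, -5.3000e-02,
        7.0000e-03,  0.0000e+00]), 'tool_pos': array([0.256, 0.57 , 0.238]), 'eef_rot': array([ 0.692, -0.148,  0.148, -0.691]), 'contact_force': array([ 0.734,  0.193, -0.656]), 'moment': array([-0.005, -0.032, -0.051]), 'opening': np.float64(1.0)}
scene {'fx': 410.525, 'fy': 410.525, 'cx': 328.439, 'cy': 201.474, 'k1': -0.019, 'T': [[0.738, 0.546, -0.396, 0.898], [0.675, -0.589, 0.445, -0.444], [0.01, -0.596, -0.803, 0.942], [0.0, 0.0, 0.0, 1.0]]}
top {'fx': 370.724, 'fy': 370.724, 'cx': 323.711, 'cy': 197.215, 'k1': -0.035, 'T': [[-0.005, -0.992, 0.123, 0.348], [-1.0, 0.007, 0.011, 0.006], [-0.012, -0.123, -0.992, 1.083], [0.0, 0.0, 0.0, 1.0]]}
```

View pics/top0.png

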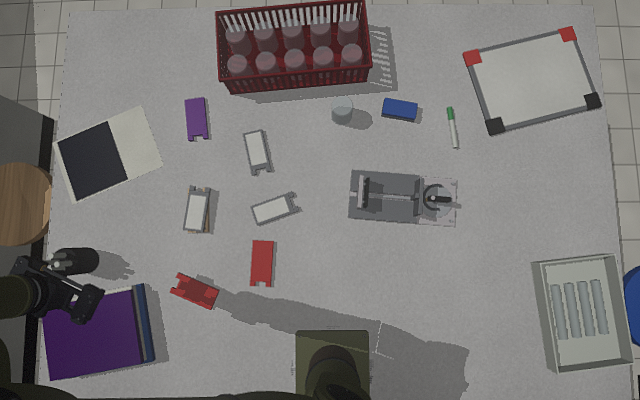

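View pics/scene0.png

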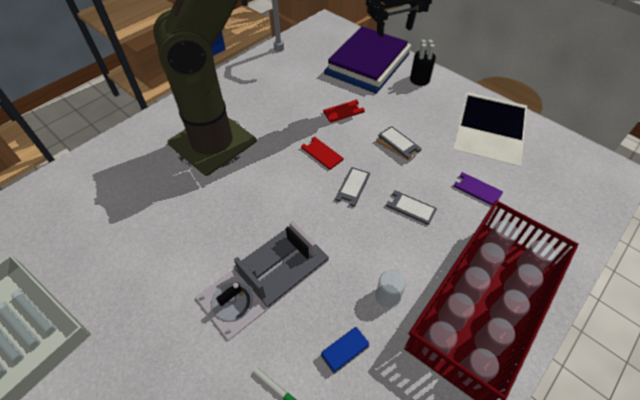

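```bash
cat > h.py <<'E'
from plant import r,snapshot,get_calibration,boxes_of
import cv2,numpy as np
from scipy.spatial.transform import Rotation as R
def KD(c): return np.array([[c['fx'],0,c['cx']],[0,c['fy'],c['cy']],[0,0,1]]),np.array([c['k1'],0,0,0])
def ray(px,cam,z):
    c=get_calibration(cam);K,D=KD(c);T=np.array(c['T'])
    u=cv2.undistortPoints(np.array(px,float).reshape(-1,1,2),K,D).reshape(-1,2)
    d=np.c_[u,np.ones(len(u))]@T[:3,:3].T;o=T[:3,3]
    return (o+d*((z-o[2])/d[:,2])[:,None])
def proj(P,cam):
    c=get_calibration(cam);K,D=KD(c);M=np.linalg.inv(np.array(c['T']))
    return cv2.projectPoints(np.array(P,float).reshape(-1,1,3),cv2.Rodrigues(M[:3,:3])[0],M[:3,3],K,D)[0].reshape(-1,2)
def crop(im,x0,y0,x1,y1,k): return cv2.resize(im[y0:y1,x0:x1],None,fx=k,fy=k,interpolation=cv2.INTER_CUBIC)
E
python3 - <<'E'
from h import *
t=cv2.imread('pics/top0.png');s=cv2.imread('pics/scene0.png')
a=crop(t,170,120,310,245,4)   # 560x500
cv2.imwrite('pics/a.png',a)
cv2.imwrite('pics/b.png',crop(s,325,110,455,235,5)[:600])
cv2.imwrite('pics/c.png',np.hstack([crop(t,340,160,465,235,3),crop(s,190,215,335,340,2)[:225]]))
def whites(im,cam):
    hsv=cv2.cvtColor(im,cv2.COLOR_BGR2HSV);m=((hsv[...,2]>195)&(hsv[...,1]<40)).astype(np.uint8)
    for k in cv2.findContours(m,cv2.RETR_EXTERNAL,cv2.CHAIN_APPROX_NONE)[0]:
        if 150<cv2.contourArea(k)<1500: print(cam,np.round(cv2.minAreaRect(k)[0]),np.round(cv2.boxPoints(cv2.minAreaRect(k)),1).tolist())
whites(t,'top');whites(s,'scene')
for n in('board1','cover','cam','beaker','eraser','marker'):
  for cam in('top','scene'):
    print(n,cam,[(np.round(b['bbox']).tolist(),round(b['confidence'],2)) for b in boxes_of(n,cam)])
E
```

```text
board1 top [([169.0, 270.0, 219.0, 308.0], 0.95), ([251.0, 240.0, 275.0, 286.0], 0.91), ([182.0, 184.0, 212.0, 235.0], 0.81), ([184.0, 96.0, 206.0, 146.0], 0.79), ([244.0, 132.0, 270.0, 174.0], 0.7), ([251.0, 193.0, 299.0, 222.0], 0.62)]
board1 scene [([299.0, 135.0, 346.0, 170.0], 0.95), ([379.0, 125.0, 422.0, 158.0], 0.84), ([322.0, 98.0, 366.0, 127.0], 0.83), ([388.0, 193.0, 436.0, 227.0], 0.82), ([340.0, 170.0, 371.0, 208.0], 0.77), ([459.0, 174.0, 504.0, 205.0], 0.65)]
cover top []
cover scene [([377.0, 136.0, 412.0, 163.0], 0.47), ([197.0, 223.0, 329.0, 339.0], 0.39), ([383.0, 189.0, 438.0, 226.0], 0.17)]
cam top [([426.0, 178.0, 450.0, 219.0], 0.95)]
cam scene [([211.0, 282.0, 255.0, 320.0], 0.92)]
beaker top [([329.0, 94.0, 354.0, 128.0], 0.85), ([242.0, 130.0, 272.0, 176.0], 0.69)]
beaker scene [([375.0, 268.0, 407.0, 306.0], 0.95), ([196.0, 222.0, 327.0, 339.0], 0.22)]
eraser top [([382.0, 102.0, 418.0, 122.0], 0.77)]
eraser scene [([322.0, 324.0, 369.0, 375.0], 0.75)]
marker top [([445.0, 106.0, 458.0, 147.0], 0.47), ([347.0, 170.0, 457.0, 227.0], 0.23)]
marker scene []
```

View pics/a.png

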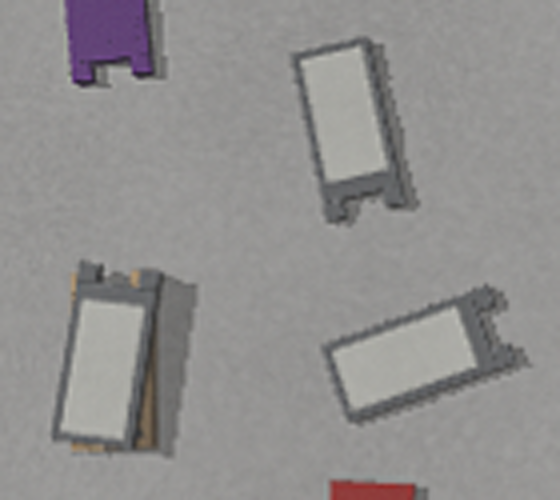

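View pics/b.png

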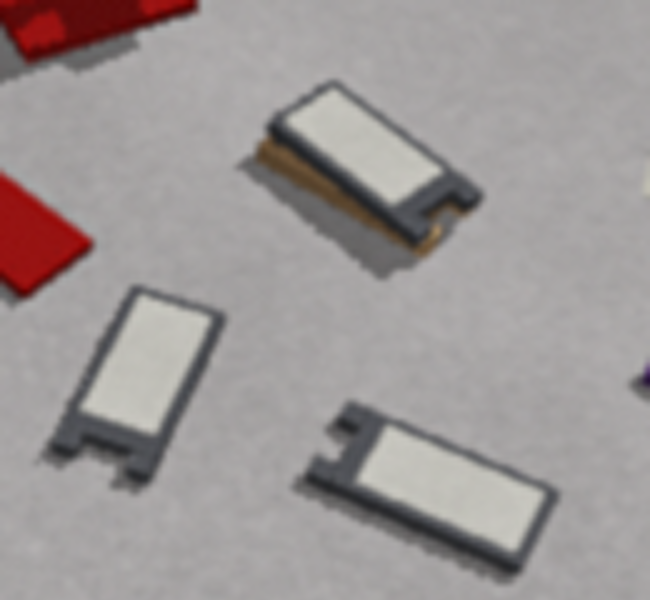

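View pics/c.png

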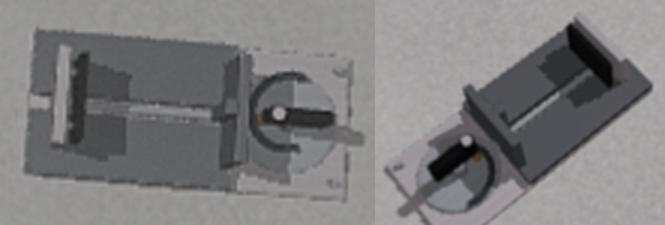

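The three white-faced panels are at top px (258,150) and (275,208), both apparently lying alone, and (197,210), which sits on brown plywood and so is board3 on the cover. The red and purple notched panels are look-alikes. The cam dot points towards the jaw, so the cam is at about 1.6. Next I'll measure.

```bash
cat >> h.py <<'E'
def whites(im,cam,lo=150,hi=1500):
    # bright panel faces -> list of 4 corner px
    hsv=cv2.cvtColor(im,cv2.COLOR_RGB2HSV);m=((hsv[...,2]>172)&(hsv[...,1]<35)).astype(np.uint8)
    m=cv2.morphologyEx(m,cv2.MORPH_OPEN,np.ones((3,3),np.uint8))
    out=[]
    for k in cv2.findContours(m,cv2.RETR_EXTERNAL,cv2.CHAIN_APPROX_NONE)[0]:
        a=cv2.contourArea(k);b=cv2.minAreaRect(k)
        if lo<a<hi and a>.75*b[1][0]*b[1][1]: out.append(cv2.boxPoints(b))
    return out
def rects(im,cam,z):
    # white faces at height z: centre, yaw(mod pi), size
    res=[]
    for b in whites(im,cam):
        P=ray(b,cam,z)[:,:2]; c,sz,_=cv2.minAreaRect((P*1000).astype(np.float32))
        e=[P[1]-P[0],P[2]-P[1]]; e=max(e,key=np.linalg.norm)
        res.append((b.mean(0).round(),(np.array(c)/1000).round(4),round(np.degrees(np.arctan2(e[1],e[0])),1),np.round(sorted(sz))))
    return res
E
python3 - <<'E'
from h import *
t=cv2.imread('pics/top0.png')[:,:,::-1].copy();s=cv2.imread('pics/scene0.png')[:,:,::-1].copy()
print(t[150,258],t[200,230],s[187,355],s[230,370])
for z in(.012,.024,.028):
  for im,c in((t,'top'),(s,'scene')):
    print(z,c);[print('  ',*x) for x in rects(im,c,z) if 0.2<x[1][0]<.7 and 0<x[1][1]<.6]
print(R.from_quat(r.get_state()['eef_rot']).as_matrix().round(3))
E
```

```text
[168 167 162] [149 148 147] [192 191 184] [168 165 164]
0.012 top
0.012 scene
   [415. 207.] [0.6292 0.2219] 13.0 [43. 97.]
   [354. 182.] [0.4461 0.1754] 110.0 [ 44. 104.]
   [397. 139.] [0.4314 0.4052] -7.3 [ 43. 111.]
0.024 top
0.024 scene
   [415. 207.] [0.6327 0.2133] 13.0 [43. 95.]
   [354. 182.] [0.4519 0.1674] 110.0 [ 43. 103.]
   [397. 139.] [0.4374 0.3942] -7.3 [ 43. 110.]
0.028 top
0.028 scene
   [415. 207.] [0.6339 0.2104] 13.0 [43. 95.]
   [354. 182.] [0.4538 0.1648] 110.0 [ 43. 103.]
   [397. 139.] [0.4394 0.3906] -7.3 [ 43. 109.]
[[ 0.912  0.     0.409]
 [-0.409  0.     0.912]
 [-0.    -1.     0.   ]]
```

```bash
sed -i "s/hsv\[...,2\]>172/hsv[...,2]>(158 if cam=='top' else 178)/" h.py; cat >> h.py <<'E'
def carrier_pts(p):
    x,y,a=p;c,s=np.cos(a),np.sin(a)
    f=lambda L:np.array([[x+c*u-s*v,y+s*u+c*v,w] for u,v,w in L])
    return dict(fence=f([(-65,-50,85),(-65,50,85),(-77,50,85),(-77,-50,85)]*np.array(.001)),
      rib=f([(-65,-7,85),(-55,-7,85),(-55,7,85),(-65,7,85)]*np.array(.001)),
      ribfoot=f([(-55,-7,22),(-55,7,22)]*np.array(.001)),
      fencefoot=f([(-65,-50,22),(-65,50,22)]*np.array(.001)),
      bedsides=f([(-65,-70,22),(100,-70,22),(100,70,22),(-65,70,22)]*np.array(.001)),
      disc=f([(-130+49*np.cos(t),49*np.sin(t),24) for t in np.arange(0,6.28,.3)]*np.array(.001)),
      jawtop=f([(81,-45,80),(81,45,80)]*np.array(.001)))
def draw(im,cam,P,off,k,col):
    q=((proj(P,cam)-off+.5)*k-.5); cv2.polylines(im,[np.round(q*8).astype(np.int32)],True,col,1,cv2.LINE_AA,3)
E
python3 - <<'E'
from h import *
t=cv2.imread('pics/top0.png');s=cv2.imread('pics/scene0.png')
for im,c in((t,'top'),(s,'scene')):
    print(c);[print('  ',*x) for x in rects(im[:,:,::-1].copy(),c,.012) if 0.2<x[1][0]<.7 and 0<x[1][1]<.6]
for w in (190,): pass
g=ray([[440,198.7]],'top',.066)[0];a=np.radians(85.8)
p=(g[0]+.13*np.cos(a),g[1]+.13*np.sin(a),a);print(p)
A=crop(t,340,160,465,235,6);B=crop(s,190,215,335,340,4)
for n,P in carrier_pts(p).items():
    draw(A,'top',P,np.array([340,160]),6,(0,255,255));draw(B,'scene',P,np.array([190,215]),4,(0,255,255))
cv2.imwrite('pics/d.png',np.vstack([A[:,:580] if 0 else cv2.resize(A,None,fx=.9,fy=.9),])); cv2.imwrite('pics/e.png',B)
E
```

```text
top
   [271. 209.] [0.4463 0.1724] -70.5 [44. 95.]
   [195. 212.] [0.4406 0.3943] -7.4 [46. 98.]
   [256. 148.] [0.6291 0.2202] -167.5 [44. 95.]
scene
   [415. 207.] [0.6288 0.2218] 12.5 [43. 96.]
   [354. 182.] [0.4461 0.1754] 110.0 [ 44. 104.]
   [397. 139.] [0.4314 0.4052] -7.3 [ 43. 111.]
(np.float64(0.4770709681269016), np.float64(-0.17406106651535466), np.float64(1.4974924982111346))
```

View pics/d.png

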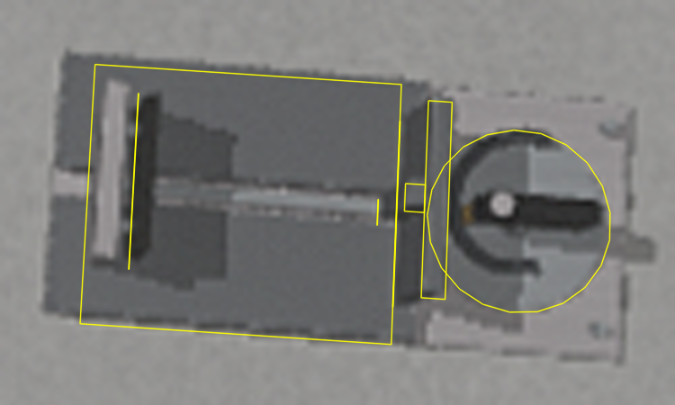

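View pics/e.png

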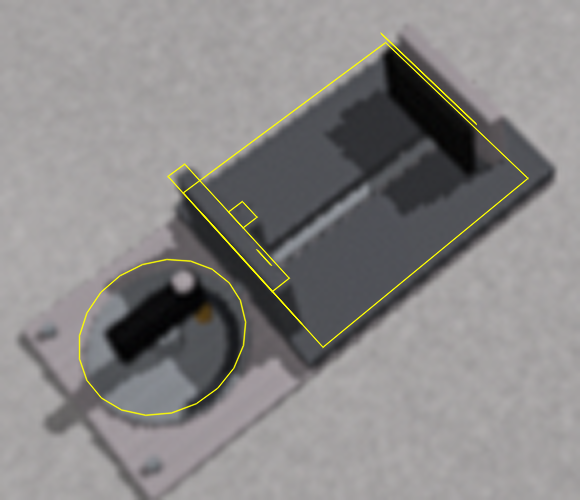

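```bash
cat >> h.py <<'E'
def segs(p):
    x,y,a=p;c,s=np.cos(a),np.sin(a)
    S=[((-60,70,22),(105,70,22)),((-60,-70,22),(105,-70,22)),((-77,-50,85),(-77,50,85)),((-65,-50,85),(-65,50,85)),
       ((-77,-50,85),(-65,-50,85)),((-77,50,85),(-65,50,85)),((-65,8,22),(-65,50,22)),((-65,-50,22),(-65,-8,22)),((-55,-7,85),(-55,7,85)),((-55,-7,24),(-55,-7,85)),((-55,7,24),(-55,7,85))]
    t=np.linspace(0,1,25)[:,None];out=[]
    for A,B in S:
        P=(np.array(A)*(1-t)+np.array(B)*t)/1000
        out.append(np.c_[x+c*P[:,0]-s*P[:,1],y+s*P[:,0]+c*P[:,1],P[:,2]])
    return out
def edge_score(p,ims):
    tot=0
    for cam,(gx,gy) in ims.items():
        for P in segs(p):
            q=proj(P,cam);d=q[-1]-q[0];n=np.array([-d[1],d[0]])/np.hypot(*d)
            m=q.astype(np.float32).reshape(-1,1,2)
            X=cv2.remap(gx,m,None,cv2.INTER_LINEAR)[:,0];Y=cv2.remap(gy,m,None,cv2.INTER_LINEAR)[:,0]
            tot+=min(abs((X*n[0]+Y*n[1]).mean()),12)*np.hypot(*d)
    return -tot
E
python3 - <<'E'
from h import *
from scipy.optimize import differential_evolution as DE
I={'top':cv2.imread('pics/top0.png'),'scene':cv2.imread('pics/scene0.png')}
ims={}
for c,im in I.items():
    g=cv2.GaussianBlur(cv2.cvtColor(im,cv2.COLOR_BGR2GRAY).astype(np.float32),(0,0),.8)
    ims[c]=(cv2.Sobel(g,cv2.CV_32F,1,0,ksize=3)/4,cv2.Sobel(g,cv2.CV_32F,0,1,ksize=3)/4)
b=[(.455,.5),(-.195,-.15),(1.42,1.56)]
for sub in(('top','scene'),('top',),('scene',)):
    o=DE(edge_score,b,args=({c:ims[c] for c in sub},),seed=1,popsize=20,maxiter=60);print(sub,o.x.round(4),np.degrees(o.x[2]).round(2),round(o.fun,1))
    if len(sub)==2:p=o.x
x,y,a=p;print('cam',x-.13*np.cos(a),y-.13*np.sin(a))
A=crop(I['top'],340,160,465,235,5);B=crop(I['scene'],190,215,335,340,4)
for n,P in carrier_pts(p).items():
    draw(A,'top',P,np.array([340,160]),5,(0,255,255));draw(B,'scene',P,np.array([190,215]),4,(0,255,255))
A=cv2.resize(A,None,fx=.6,fy=.6);B=cv2.resize(B,None,fx=.7,fy=.7)
h=max(len(A),len(B));cv2.imwrite('pics/f.png',np.hstack([np.pad(v,((0,h-len(v)),(0,0),(0,0))) for v in(A,B)]))
E
```

```text
Traceback (most recent call last):
  File "h.py", line 56, in edge_score
    q=proj(P,cam);d=q[-1]-q[0];n=np.array([-d[1],d[0]])/np.hypot(*d)
  File "h.py", line 11, in proj
    c=get_calibration(cam);K,D=KD(c);M=np.linalg.inv(np.array(c['T']))
ValueError: time passes only in moves, steps and waits
```

```bash
sed -i 's/^def KD/import functools\nget_calibration=functools.cache(get_calibration)\ndef KD/' h.py; cat > fit.py <<'E'
from h import *
from scipy.optimize import differential_evolution as DE
I={'top':cv2.imread('pics/top0.png'),'scene':cv2.imread('pics/scene0.png')}
ims={}
for c,im in I.items():
    g=cv2.GaussianBlur(cv2.cvtColor(im,cv2.COLOR_BGR2GRAY).astype(np.float32),(0,0),.8)
    ims[c]=(cv2.Sobel(g,cv2.CV_32F,1,0,ksize=3)/4,cv2.Sobel(g,cv2.CV_32F,0,1,ksize=3)/4)
b=[(.455,.5),(-.195,-.15),(1.42,1.56)]
for sub in(('top','scene'),('top',),('scene',)):
    o=DE(edge_score,b,args=({c:ims[c] for c in sub},),seed=1,popsize=15,maxiter=40);print(sub,o.x.round(4),np.degrees(o.x[2]).round(2),round(o.fun,1))
    if len(sub)==2:p=o.x
x,y,a=p;print('cam',x-.13*np.cos(a),y-.13*np.sin(a))
A=crop(I['top'],340,160,465,235,5);B=crop(I['scene'],190,215,335,340,4)
for n,P in carrier_pts(p).items():
    draw(A,'top',P,np.array([340,160]),5,(0,255,255));draw(B,'scene',P,np.array([190,215]),4,(0,255,255))
A=cv2.resize(A,None,fx=.6,fy=.6);B=cv2.resize(B,None,fx=.7,fy=.7)
h=max(len(A),len(B));cv2.imwrite('pics/f.png',np.hstack([np.pad(v,((0,h-len(v)),(0,0),(0,0))) for v in(A,B)]))
E
python3 fit.py
```

```text
('top', 'scene') [ 0.4787 -0.1731  1.5012] 86.01 -5554.1
('top',) [ 0.4766 -0.173   1.5027] 86.1 -2620.0
('scene',) [ 0.4901 -0.1877  1.5556] 89.13 -3304.7
cam 0.4696532613318332 -0.302796804530257
```

View pics/f.png

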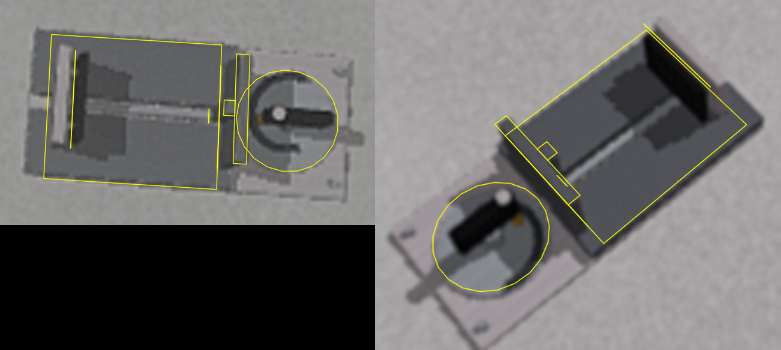

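```bash
cat > g.py <<'E'
# usage: g.py x y z yaw_deg ... (several targets): fractions from the present pose
import sys
from h import *
s=r.get_state();M=R.from_quat(s['eef_rot']).as_matrix();p=s['tool_pos']
print('t',round(float(s['clock']),2),'at',p.round(4),'yaw',np.degrees(np.arctan2(M[1,2],M[0,2])).round(2),'op',round(float(s['opening']),3),'F',np.round(s['contact_force'],1),'Mz',np.round(s['moment'],2),'q7',round(float(s['q'][6]),2))
v=list(map(float,sys.argv[1:]))
for i in range(0,len(v),4):
    a=np.radians(v[i+3]);T=np.array([[np.sin(a),0,np.cos(a)],[-np.cos(a),0,np.sin(a)],[0,-1,0]])
    rv=R.from_matrix(M.T@T).as_rotvec()/np.pi; d=M.T@(np.array(v[i:i+3])-p)
    print(v[i:i+4],'->',np.r_[d,rv].round(4).tolist(),'rows',int(np.ceil(max(np.linalg.norm(d)/.0417,np.linalg.norm(rv)*180/7.16))))
E
python3 g.py .5 .2 .24 30 .4685 -.303 .16 -6.3
```

```text
t 0.7 at [0.2559 0.5702 0.2388] yaw 65.83 op 1.002 F [ 0.7 -0.3 -0.2] Mz [-0.02  0.02 -0.07] q7 -0.22
[0.5, 0.2, 0.24, 30.0] -> [0.3743, -0.0013, -0.2378, -0.0, 0.1991, -0.0] rows 11
[0.4685, -0.303, 0.16, -6.3] -> [0.5515, 0.0787, -0.7097, -0.0, 0.4007, -0.0] rows 22
```

```bash
W='' ; python3 -m handwheel '[[[0.374,0,-0.238,0,0.2,0],[0.374,0,-0.238,0,0.2,0],[0.374,0,-0.238,0,0.2,0],[0.374,0,-0.238,0,0.2,0],[0.374,0,-0.238,0,0.2,0],[0.374,0,-0.238,0,0.2,0],[0.374,0,-0.238,0,0.2,0],[0.374,0,-0.238,0,0.2,0],[0.374,0,-0.238,0,0.2,0],[0.374,0,-0.238,0,0.2,0],[0.374,0,-0.238,0,0.2,0],[0.374,0,-0.238,0,0.2,0]]]' -0.3 20; python3 g.py .4685 -.303 .16 -6.3
```

```text
clock: 1.7
tool_pos: [0.5036, 0.1924, 0.2389]
eef_rot: [0.611, -0.356, 0.36, -0.609]
contact_force: [-1.0, 0.0, -0.5]
opening: 0.348
t 1.7 at [0.5036 0.1924 0.2389] yaw 29.18 op 0.348 F [-1.   0.  -0.5] Mz [-0.01  0.05 -0.07] q7 -0.0
[0.4685, -0.303, 0.16, -6.3] -> [0.415, 0.0808, -0.2723, -0.0007, 0.1971, 0.0015] rows 13
```

```bash
python3 -m handwheel '[[[0.415,0.08,-0.272,0,0.197,0],[0.415,0.08,-0.272,0,0.197,0],[0.415,0.08,-0.272,0,0.197,0],[0.415,0.08,-0.272,0,0.197,0],[0.415,0.08,-0.272,0,0.197,0],[0.415,0.08,-0.272,0,0.197,0],[0.415,0.08,-0.272,0,0.197,0],[0.415,0.08,-0.272,0,0.197,0],[0.415,0.08,-0.272,0,0.197,0],[0.415,0.08,-0.272,0,0.197,0],[0.415,0.08,-0.272,0,0.197,0],[0.415,0.08,-0.272,0,0.197,0]]]' >/dev/null;  python3 -m handwheel '[[[0,0,0,0,0,0],[0,0,0,0,0,0],[0,0,0,0,0,0]]]' >/dev/null; python3 g.py .4685 -.303 .036 -6.3; python3 - <<'E'
from h import *
s=snapshot('scene');t=snapshot('top');cv2.imwrite('pics/s1.png',crop(s,130,150,340,350,3)[:,:,::-1])
E
```

```text
t 2.95 at [ 0.4707 -0.2916  0.159 ] yaw -5.59 op 0.349 F [-0.3  0.9 -0.5] Mz [-0.04  0.01  0.  ] q7 0.37
[0.4685, -0.303, 0.036, -6.3] -> [0.0117, 0.123, -0.0011, -0.0, 0.0039, -0.0004] rows 3
```

View pics/s1.png

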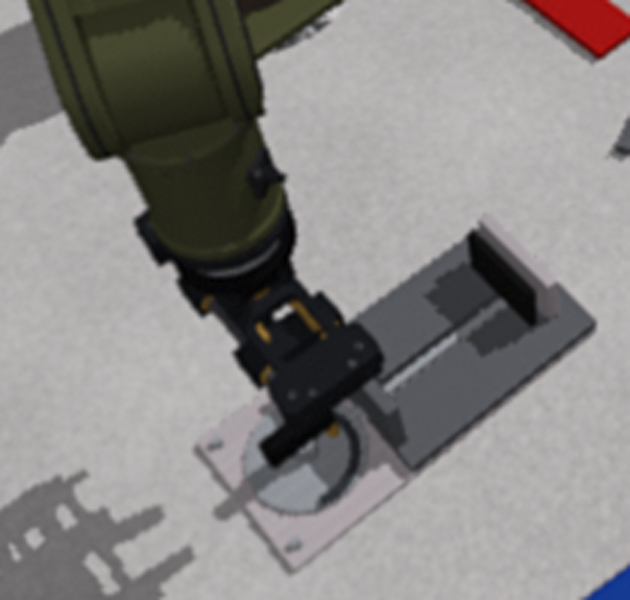

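```bash
python3 -m handwheel '[[[0.0117,0.03,-0.001,0,0.004,0],[0.0117,0.06,-0.001,0,0.004,0],[0.0117,0.09,-0.001,0,0.004,0],[0.0117,0.105,-0.001,0,0.004,0],[0.0117,0.12,-0.001,0,0.004,0],[0.0117,0.123,-0.001,0,0.004,0],[0.0117,0.123,-0.001,0,0.004,0]]]';  python3 g.py .4685 -.303 .036 -6.3;  python3 -m handwheel '[[[0,0,0,0,0,0],[0,0,0,0,0,0],[0,0,0,0,0,0],[0,0,0,0,0,0],[0,0,0,0,0,0],[0,0,0,0,0,0]]]' -1 25; python3 g.py .4685 -.303 .036 86.1
```

```text
clock: 3.63
tool_pos: [0.4685, -0.3023, 0.0356]
eef_rot: [-0.472, 0.527, -0.526, 0.472]
contact_force: [-0.6, 0.2, 0.4]
opening: 0.352
t 3.63 at [ 0.4685 -0.3023  0.0356] yaw -6.19 op 0.352 F [-0.6  0.2  0.4] Mz [-0.04  0.04  0.01] q7 0.37
[0.4685, -0.303, 0.036, -6.3] -> [0.0007, -0.0004, 0.0001, 0.0004, 0.0006, -0.0005] rows 1
clock: 4.13
tool_pos: [0.468, -0.3042, 0.0372]
eef_rot: [0.471, -0.527, 0.527, -0.472]
contact_force: [-1.2, 1.2, 6.8]
opening: 0.16
t 4.13 at [ 0.468  -0.3042  0.0372] yaw -6.35 op 0.16 F [-1.2  1.2  6.8] Mz [0.27 0.53 0.05] q7 0.37
[0.4685, -0.303, 0.036, 86.1] -> [-0.0012, 0.0012, 0.0004, -0.0001, -0.5136, 0.0] rows 13
```

```bash
python3 -m handwheel '[[[0,0,0,0,-0.03,0],[0,0,0,0,-0.06,0],[0,0,0,0,-0.09,0],[0,0,0,0,-0.12,0],[0,0,0,0,-0.15,0],[0,0,0,0,-0.18,0],[0,0,0,0,-0.21,0],[0,0,0,0,-0.24,0],[0,0,0,0,-0.27,0],[0,0,0,0,-0.3,0],[0,0,0,0,-0.33,0],[0,0,0,0,-0.36,0]]]' >/dev/null;  python3 g.py .468 -.304 .0365 86.1; python3 -m handwheel '[[[0,0,0,0,-0.02,0],[0,0,0,0,-0.04,0],[0,0,0,0,-0.06,0],[0,0,0,0,-0.08,0],[0,0,0,0,-0.1,0],[0,0,0,0,-0.115,0],[0,0,0,0,-0.13,0],[0,0,0,0,-0.13,0]]]' >/dev/null;  python3 g.py .468 -.304 .0365 86.1
```

```text
t 5.13 at [ 0.4686 -0.3039  0.0372] yaw 58.7 op 0.154 F [-1.   2.8  6.3] Mz [ 0.53  0.26 -0.11] q7 1.04
[0.468, -0.304, 0.0365, 86.1] -> [-0.0005, 0.0007, -0.0004, -0.0001, -0.1522, 0.0004] rows 4
t 5.8 at [ 0.4687 -0.3036  0.0372] yaw 81.98 op 0.158 F [-1.   3.4  5.8] Mz [0.49 0.26 0.01] q7 1.3
[0.468, -0.304, 0.0365, 86.1] -> [-0.0007, 0.0007, -0.0005, -0.0002, -0.0229, 0.0005] rows 1
```

```bash
python3 -m handwheel '[[[0,0,0,0,-0.01,0],[0,0,0,0,-0.02,0],[0,0,0,0,-0.025,0],[0,0,0,0,-0.025,0]]]' >/dev/null;  python3 g.py; python3 -m handwheel '[[[0,0,0,0,-0.01,0],[0,0,0,0,-0.02,0],[0,0,0,0,-0.025,0],[0,0,0,0,-0.025,0]]]' >/dev/null;  python3 g.py;python3 -m handwheel '[[[0,0,0,0,-0.01,0],[0,0,0,0,-0.02,0],[0,0,0,0,-0.02,0],[0,0,0,0,-0.02,0]]]' >/dev/null;  python3 g.py
```

```text
t 6.13 at [ 0.4689 -0.3036  0.0372] yaw 86.29 op 0.154 F [-1.4  3.   5.5] Mz [ 0.6   0.23 -0.47] q7 1.35
t 6.47 at [ 0.4693 -0.3036  0.0372] yaw 90.77 op 0.167 F [0.4 4.1 5.7] Mz [ 0.64  0.05 -0.71] q7 1.41
t 6.8 at [ 0.4697 -0.3037  0.0371] yaw 94.38 op 0.177 F [1.  4.5 5.5] Mz [ 0.74 -0.08 -0.7 ] q7 1.45
```

```bash
python3 -m handwheel '[[[0,0,0,0,0.02,0],[0,0,0,0,0.044,0],[0,0,0,0,0.044,0],[0,0,0,0,0.044,0]]]' >/dev/null;  python3 g.py; python3 -m handwheel '[[[0,0,0,0,0,0],[0,0,0,0,0,0],[0,0,0,0,0,0],[0,-0.03,0,0,0,0],[0,-0.07,0,0,0,0],[0,-0.11,0,0,0,0],[0,-0.15,0,0,0,0],[0,-0.15,0,0,0,0]]]' -0.3 >/dev/null;  python3 g.py; python3 - <<'E'
from h import *
for c in('top','scene'):
    im=snapshot(c);cv2.imwrite(f'pics/{c}1.png',im[:,:,::-1])
    for z in (.012,.028): print(c,z);[print('  ',*x) for x in rects(im,c,z) if 0.2<x[1][0]<.7 and -.1<x[1][1]<.6]
E
```

```text
t 7.13 at [ 0.4692 -0.3036  0.0372] yaw 86.61 op 0.156 F [-0.3  3.4  7.5] Mz [ 0.67  0.11 -0.11] q7 1.36
t 7.8 at [ 0.4722 -0.306   0.193 ] yaw 86.5 op 0.349 F [ 0.9 -0.4 -0.8] Mz [ 0.03 -0.07 -0.02] q7 1.52
top 0.012
   [271. 209.] [0.4462 0.1728] -70.5 [44. 96.]
   [195. 212.] [0.4401 0.3942] -7.4 [46. 99.]
   [255. 148.] [0.6288 0.2207] -166.9 [45. 96.]
top 0.028
   [271. 209.] [0.4447 0.1704] -70.5 [44. 94.]
   [195. 212.] [0.4387 0.3884] -7.4 [46. 97.]
   [255. 148.] [0.6246 0.2175] -166.9 [44. 94.]
scene 0.012
scene 0.028
```

```bash
python3 g.py .4495 .1645 .12 19.5
```

```text
t 7.9 at [ 0.4688 -0.3052  0.1875] yaw 86.49 op 0.348 F [-0.3 -0.1 -0.5] Mz [ 0.01 -0.03  0.06] q7 1.51
[0.4495, 0.1645, 0.12, 19.5] -> [-0.0482, 0.0665, 0.4678, -0.0, 0.3722, 0.0012] rows 12
```

```bash
python3 -m handwheel '[[[-0.048,0.066,0.468,0,0.372,0],[-0.048,0.066,0.468,0,0.372,0],[-0.048,0.066,0.468,0,0.372,0],[-0.048,0.066,0.468,0,0.372,0],[-0.048,0.066,0.468,0,0.372,0],[-0.048,0.066,0.468,0,0.372,0],[-0.048,0.066,0.468,0,0.372,0],[-0.048,0.066,0.468,0,0.372,0],[-0.048,0.066,0.468,0,0.372,0],[-0.048,0.066,0.468,0,0.372,0],[-0.048,0.066,0.468,0,0.372,0],[-0.048,0.066,0.468,0,0.372,0]]]' 0.8 20 >/dev/null; python3 -m handwheel '[[[0,0,0,0,0,0],[0,0,0,0,0,0]]]' >/dev/null; python3 g.py .4495 .1645 .002 19.5
```

```text
t 9.07 at [0.4474 0.1656 0.1188] yaw 19.72 op 0.902 F [-0.3 -0.9 -1.1] Mz [-0.11  0.    0.05] q7 -0.15
[0.4495, 0.1645, 0.002, 19.5] -> [0.0016, 0.1168, 0.0019, 0.001, 0.0012, 0.0004] rows 3
```

```bash
python3 -m handwheel '[[[0.0016,0.03,0.002,0.001,0.001,0],[0.0016,0.06,0.002,0.001,0.001,0],[0.0016,0.09,0.002,0.001,0.001,0],[0.0016,0.105,0.002,0.001,0.001,0],[0.0016,0.114,0.002,0.001,0.001,0],[0.0016,0.1155,0.002,0.001,0.001,0],[0.0016,0.1155,0.002,0.001,0.001,0]]]';python3 -m handwheel '[[[0,0,0,0,0,0],[0,0,0,0,0,0],[0,0,0,0,0,0],[0,0,0,0,0,0],[0,0,0,0,0,0]]]' -1 20; python3 -m handwheel '[[[0,-0.02,0,0,0,0],[0,-0.06,0,0,0,0],[0,-0.1,0,0,0,0],[0,-0.14,0,0,0,0],[0,-0.17,0,0,0,0],[0,-0.17,0,0,0,0],[0,-0.17,0,0,0,0]]]';python3 g.py .482 -.170 .17 -3.8;python3 - <<'E'
from h import *
t=snapshot('top');s=snapshot('scene')
for im,c in((t,'top'),(s,'scene')):
  print(c);[print('  ',*x) for x in rects(im,c,.012) if 0.2<x[1][0]<.8 and -.1<x[1][1]<.6]
cv2.imwrite('pics/g.png',np.hstack([crop(t,170,100,370,300,2),crop(s,250,60,450,260,2)])[:,:,::-1])
E
```

```text
clock: 9.65
tool_pos: [0.451, 0.1632, 0.0045]
eef_rot: [-0.576, 0.409, -0.41, 0.577]
contact_force: [0.3, -0.8, 0.5]
opening: 0.9
clock: 10.07
tool_pos: [0.4513, 0.1649, 0.0055]
eef_rot: [-0.576, 0.408, -0.41, 0.578]
contact_force: [-1.2, 0.6, 6.2]
opening: 0.675
clock: 10.65
tool_pos: [0.4514, 0.1652, 0.1762]
eef_rot: [-0.575, 0.407, -0.41, 0.579]
contact_force: [-0.4, -0.3, -1.8]
opening: 0.677
t 10.65 at [0.4514 0.1652 0.1762] yaw 19.4 op 0.677 F [-0.4 -0.3 -1.8] Mz [-0.06  0.04  0.  ] q7 -0.15
[0.482, -0.17, 0.17, -3.8] -> [0.3263, 0.0055, -0.0825, -0.0023, 0.1289, -0.0006] rows 9
top
scene
   [414. 207.] [0.6285 0.2217] 13.0 [43. 98.]
   [401. 141.] [0.4472 0.4036] -7.3 [44. 79.]
```

View pics/g.png

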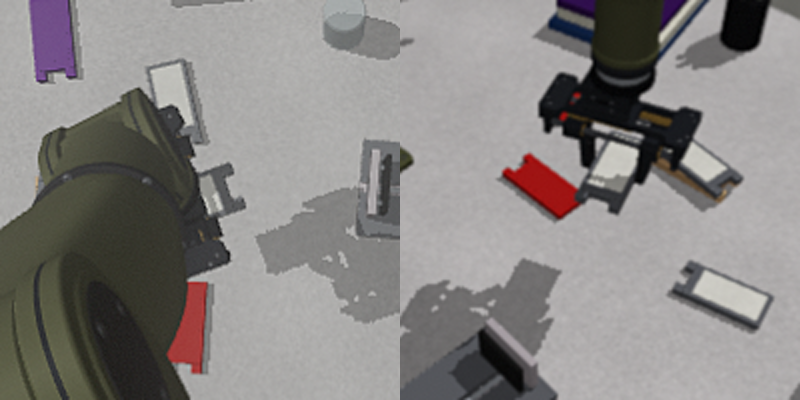

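```bash
python3 -m handwheel '[[[0.326,0.005,-0.082,-0.002,0.129,0],[0.326,0.005,-0.082,-0.002,0.129,0],[0.326,0.005,-0.082,-0.002,0.129,0],[0.326,0.005,-0.082,-0.002,0.129,0],[0.326,0.005,-0.082,-0.002,0.129,0],[0.326,0.005,-0.082,-0.002,0.129,0],[0.326,0.005,-0.082,-0.002,0.129,0],[0.326,0.005,-0.082,-0.002,0.129,0],[0.326,0.005,-0.082,-0.002,0.129,0],[0.326,0.005,-0.082,-0.002,0.129,0],[0.326,0.005,-0.082,-0.002,0.129,0],[0.326,0.005,-0.082,-0.002,0.129,0]]]' >/dev/null; python3 g.py .4784 -.169 .1 -3.8; python3 - <<'E'
from h import *
t=snapshot('top');s=snapshot('scene')
for im,c in((t,'top'),(s,'scene')):
  print(c);[print('  ',*x) for x in rects(im,c,.012) if 0.2<x[1][0]<.8 and -.3<x[1][1]<.6]
E
```

```text
t 11.75 at [ 0.4808 -0.1677  0.1682] yaw -3.66 op 0.677 F [-0.4  0.5 -1.8] Mz [-0.07  0.1  -0.02] q7 0.16
[0.4784, -0.169, 0.1, -3.8] -> [0.0016, 0.0682, -0.0019, 0.0019, 0.0008, -0.0006] rows 2
top
   [384. 187.] [ 0.5095 -0.1566] 178.4 [50. 54.]
scene
   [423. 203.] [0.6369 0.2488] 12.3 [45. 99.]
```

```bash
python3 -m handwheel '[[[0.0016,0.02,-0.002,0.002,0.001,0],[0.0016,0.045,-0.002,0.002,0.001,0],[0.0016,0.068,-0.002,0.002,0.001,0],[0.0016,0.068,-0.002,0.002,0.001,0],[0.0016,0.068,-0.002,0.002,0.001,0],[0.0016,0.068,-0.002,0.002,0.001,0]]]' >/dev/null; python3 g.py .4784 -.169 .029 -3.8; python3 - <<'E'
from h import *
s=snapshot('scene');t=snapshot('top')
cv2.imwrite('pics/p1.png',np.hstack([crop(t,320,130,470,250,3),crop(s,190,160,340,280,3)])[:,:800,::-1])
E
```

```text
t 12.35 at [ 0.4797 -0.1708  0.1022] yaw -3.93 op 0.675 F [-0.1 -0.7 -0.4] Mz [-0.03  0.07  0.02] q7 0.15
[0.4784, -0.169, 0.029, -3.8] -> [-0.0017, 0.0732, -0.0017, -0.0013, -0.0007, -0.0] rows 2
```

View pics/p1.png

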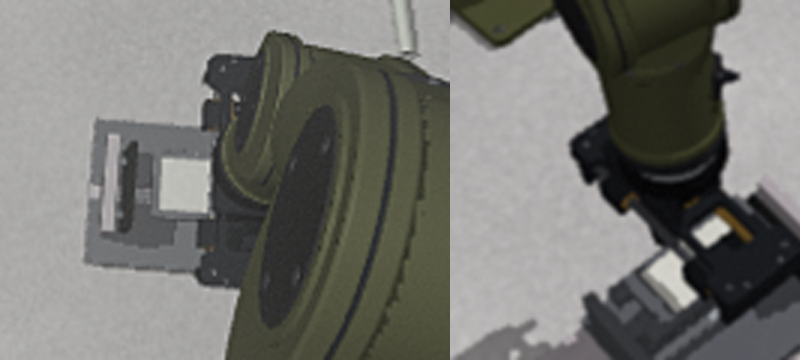

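```bash
python3 -m handwheel '[[[-0.001,0.015,-0.0015,-0.001,0,0],[-0.0015,0.03,-0.0015,-0.001,0,0],[-0.0015,0.045,-0.0015,-0.001,0,0],[-0.0015,0.056,-0.0015,-0.001,0,0],[-0.0015,0.065,-0.0015,-0.001,0,0],[-0.0015,0.07,-0.0015,-0.001,0,0],[-0.0015,0.073,-0.0015,-0.001,0,0],[-0.0015,0.073,-0.0015,-0.001,0,0],[-0.0015,0.073,-0.0015,-0.001,0,0]]]' >/dev/null; python3 g.py .4784 -.169 .0275 -3.8
```

```text
t 13.2 at [ 0.4781 -0.1699  0.0287] yaw -4.01 op 0.674 F [ 0.6 -0.6 -0.5] Mz [0.01 0.06 0.02] q7 0.15
[0.4784, -0.169, 0.0275, -3.8] -> [-0.001, 0.0012, 0.0002, -0.0001, -0.0012, 0.0] rows 1
```

```bash
python3 -m handwheel '[[[0,0.001,0,0,0,0],[0.0015,0.0015,0,0,0,0],[0.003,0.0015,0,0,0,0],[0.003,0.0015,0,0,0,0],[0.003,0.0015,0,0,0,0]]]' >/dev/null; python3 g.py;python3 -m handwheel '[[[0.001,0,0,0,0,0],[0.0015,0,0,0,0,0],[0.0015,0,0,0,0,0],[0.0015,0,0,0,0,0]]]' >/dev/null; python3 g.py; python3 -m handwheel '[[[0.001,0,0,0,0,0],[0.0015,0,0,0,0,0],[0.0015,0,0,0,0,0],[0.0015,0,0,0,0,0]]]' >/dev/null; python3 g.py
```

```text
t 13.62 at [ 0.4784 -0.172   0.0276] yaw -3.94 op 0.675 F [0.1 4.2 6.4] Mz [ 0.57 -0.05  0.05] q7 0.15
t 13.95 at [ 0.4784 -0.1731  0.0276] yaw -3.91 op 0.675 F [-0.8  3.6  5.7] Mz [ 0.81 -0.09  0.11] q7 0.15
t 14.28 at [ 0.4784 -0.1733  0.0276] yaw -3.86 op 0.675 F [-0.6  6.8  6.7] Mz [ 1.38 -0.14  0.01] q7 0.15
```

```bash
python3 -m handwheel '[[[0,0,0,0,0,0],[0,0,0,0,0,0],[0,0,0,0,0,0],[0,-0.02,0,0,0,0],[0,-0.06,0,0,0,0],[0,-0.1,0,0,0,0],[0,-0.14,0,0,0,0],[0,-0.17,0,0,0,0],[0,-0.17,0,0,0,0]]]' 0.8 >/dev/null; python3 - <<'E'
from h import *
t=snapshot('top');s=snapshot('scene')
for im,c in((t,'top'),(s,'scene')):
  print(c);[print('  ',*x) for x in rects(im,c,.012) if 0.2<x[1][0]<.8 and -.3<x[1][1]<.6]
E
python3 g.py .627 .244 .16 -77.5
```

```text
top
   [388. 196.] [ 0.4829 -0.1676] -90.4 [47. 68.]
scene
   [274. 263.] [ 0.469  -0.1624] 87.1 [46. 88.]
   [423. 203.] [0.6369 0.2488] 12.7 [45. 99.]
   [397. 139.] [0.4313 0.4053] -6.6 [ 46. 112.]
t 15.13 at [ 0.4779 -0.1766  0.1978] yaw -4.07 op 0.903 F [0.4 0.8 0.1] Mz [-0.06  0.1   0.01] q7 0.17
[0.627, 0.244, 0.16, -77.5] -> [-0.4302, 0.0376, 0.1188, -0.0009, 0.408, -0.0002] rows 11
```

```bash
python3 -m handwheel '[[[-0.43,0.037,0.119,0,0.408,0],[-0.43,0.037,0.119,0,0.408,0],[-0.43,0.037,0.119,0,0.408,0],[-0.43,0.037,0.119,0,0.408,0],[-0.43,0.037,0.119,0,0.408,0],[-0.43,0.037,0.119,0,0.408,0],[-0.43,0.037,0.119,0,0.408,0],[-0.43,0.037,0.119,0,0.408,0],[-0.43,0.037,0.119,0,0.408,0],[-0.43,0.037,0.119,0,0.408,0],[-0.43,0.037,0.119,0,0.408,0],[-0.43,0.037,0.119,0,0.408,0]]]' >/dev/null; python3 -m handwheel '[[[0,0,0,0,0,0],[0,0,0,0,0,0],[0,0,0,0,0,0]]]' >/dev/null; python3 - <<'E'
from h import *
t=snapshot('top');s=snapshot('scene')
for im,c in((t,'top'),(s,'scene')):
  print(c);[print('  ',*x) for x in rects(im,c,.012) if 0.2<x[1][0]<.8 and -.3<x[1][1]<.6]
cv2.imwrite('pics/q1.png',np.hstack([crop(t,170,80,330,220,3),crop(s,360,130,500,270,3)])[:,:800,::-1])
E
python3 g.py .627 .244 .003 -77.5
```

```text
top
   [247. 147.] [0.6325 0.246 ] -167.9 [48. 89.]
scene
   [423. 203.] [0.6369 0.249 ] 12.0 [45. 99.]
   [397. 139.] [0.4312 0.4061] -7.3 [ 45. 112.]
t 16.48 at [0.6262 0.2424 0.1598] yaw -77.62 op 0.902 F [0.5 0.3 0.6] Mz [ 0.02  0.17 -0.01] q7 -1.4
[0.627, 0.244, 0.003, -77.5] -> [-0.0013, 0.1568, -0.0015, -0.0003, -0.0007, 0.0003] rows 4
```

View pics/q1.png

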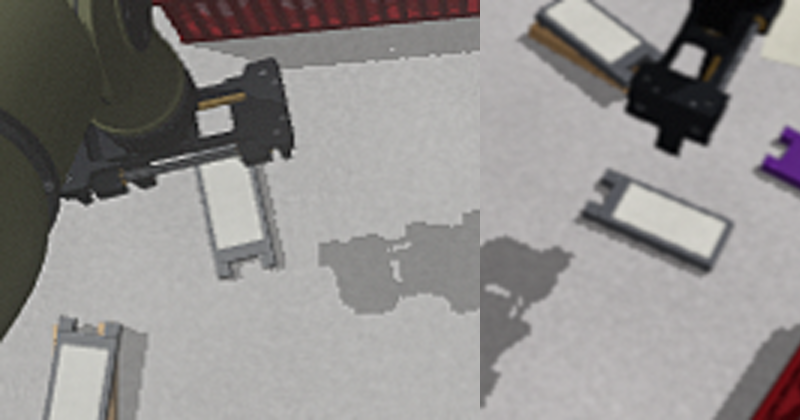

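```bash
python3 -m handwheel '[[[-0.0015,0.035,-0.003,0,0,0],[-0.0015,0.07,-0.003,0,0,0],[-0.0015,0.1,-0.003,0,0,0],[-0.0015,0.125,-0.003,0,0,0],[-0.0015,0.143,-0.003,0,0,0],[-0.0015,0.153,-0.003,0,0,0],[-0.0015,0.156,-0.003,0,0,0],[-0.0015,0.156,-0.003,0,0,0]]]'; python3 -m handwheel '[[[0,0,0,0,0,0],[0,0,0,0,0,0],[0,0,0,0,0,0],[0,0,0,0,0,0],[0,0,0,0,0,0]]]' -1 20; python3 -m handwheel '[[[0,-0.02,0,0,0,0],[0,-0.06,0,0,0,0],[0,-0.1,0,0,0,0],[0,-0.14,0,0,0,0],[0,-0.17,0,0,0,0],[0,-0.17,0,0,0,0],[0,-0.17,0,0,0,0]]]'>/dev/null;python3 g.py .4784 -.168 .17 -3.8
```

```text
clock: 17.15
tool_pos: [0.6272, 0.2473, 0.0039]
eef_rot: [0.077, -0.703, 0.703, -0.077]
contact_force: [-0.2, 0.4, 0.7]
opening: 0.9
clock: 17.57
tool_pos: [0.628, 0.2481, 0.0053]
eef_rot: [-0.077, 0.703, -0.703, 0.078]
contact_force: [-0.6, -1.0, 4.9]
opening: 0.682
t 18.15 at [0.628  0.2485 0.1759] yaw -77.43 op 0.676 F [-1.  -0.2 -2.1] Mz [ 0.01  0.2  -0.01] q7 -1.41
[0.4784, -0.168, 0.17, -3.8] -> [0.2367, 0.0046, 0.374, -0.0005, -0.4091, -0.0012] rows 11
```

```bash
python3 -m handwheel '[[[0.237,0.004,0.374,0,-0.409,0],[0.237,0.004,0.374,0,-0.409,0],[0.237,0.004,0.374,0,-0.409,0],[0.237,0.004,0.374,0,-0.409,0],[0.237,0.004,0.374,0,-0.409,0],[0.237,0.004,0.374,0,-0.409,0],[0.237,0.004,0.374,0,-0.409,0],[0.237,0.004,0.374,0,-0.409,0],[0.237,0.004,0.374,0,-0.409,0],[0.237,0.004,0.374,0,-0.409,0],[0.237,0.004,0.374,0,-0.409,0],[0.237,0.004,0.374,0,-0.409,0]]]' >/dev/null; python3 -m handwheel '[[[0,0,0,0,0,0],[0,0,0,0,0,0],[0,0,0,0,0,0]]]' >/dev/null; python3 g.py .4784 -.168 .042 -3.8
```

```text
t 19.4 at [ 0.4773 -0.1664  0.1691] yaw -3.67 op 0.677 F [ 0.8 -0.6 -1. ] Mz [-0.09  0.06  0.02] q7 0.16
[0.4784, -0.168, 0.042, -3.8] -> [0.0018, 0.1271, 0.0014, 0.0004, 0.0007, -0.0005] rows 4
```

```bash
python3 -m handwheel '[[[0.0018,0.03,0.001,0,0.0007,0],[0.0018,0.055,0.001,0,0.0007,0],[0.0018,0.08,0.001,0,0.0007,0],[0.0018,0.1,0.001,0,0.0007,0],[0.0018,0.115,0.001,0,0.0007,0],[0.0018,0.123,0.001,0,0.0007,0],[0.0018,0.127,0.001,0,0.0007,0],[0.0018,0.127,0.001,0,0.0007,0],[0.0018,0.127,0.001,0,0.0007,0]]]' >/dev/null; python3 g.py .4784 -.171 .0395 -3.85
```

```text
t 20.15 at [ 0.4784 -0.1699  0.0433] yaw -3.9 op 0.675 F [ 0.1 -0.4 -0.2] Mz [-0.04  0.1   0.06] q7 0.15
[0.4784, -0.171, 0.0395, -3.85] -> [0.0011, 0.0038, 0.0, -0.0002, -0.0003, -0.0] rows 1
```

```bash
python3 -m handwheel '[[[0,0.002,0,0,0,0],[0,0.0035,0,0,0,0],[0.0005,0.0035,0,0,0,0],[0.001,0.0035,0,0,0,0],[0.001,0.0035,0,0,0,0]]]' >/dev/null; python3 g.py;python3 -m handwheel '[[[0.001,0,0,0,0,0],[0.001,0,0,0,0,0],[0.001,0,0,0,0,0],[0.001,0,0,0,0,0]]]' >/dev/null; python3 g.py; python3 -m handwheel '[[[0.001,0,0,0,0,0],[0.001,0,0,0,0,0],[0.001,0,0,0,0,0],[0.001,0,0,0,0,0]]]' >/dev/null; python3 g.py
```

```text
t 20.57 at [ 0.4781 -0.1712  0.0396] yaw -3.95 op 0.675 F [ 1.1  0.9 -0. ] Mz [ 0.17 -0.05  0.05] q7 0.15
t 20.9 at [ 0.478  -0.1713  0.0395] yaw -3.9 op 0.673 F [0.1 5.9 1.7] Mz [ 1.03 -0.11 -0.14] q7 0.15
t 21.23 at [ 0.478  -0.1714  0.0394] yaw -3.87 op 0.673 F [0.9 7.6 2.8] Mz [ 1.4  -0.08 -0.2 ] q7 0.15
```

```bash
python3 -m handwheel '[[[0,0,0,0,0,0],[0,0,0,0,0,0],[0,0,0,0,0,0],[0,-0.02,0,0,0,0],[0,-0.06,0,0,0,0],[0,-0.1,0,0,0,0],[0,-0.14,0,0,0,0],[0,-0.15,0,0,0,0],[0,-0.15,0,0,0,0]]]' 0.8 >/dev/null; python3 - <<'E'
from h import *
s=snapshot('scene')
print([x for x in rects(s,'scene',.028) if 0.2<x[1][0]<.8 and -.3<x[1][1]<.6])
E
python3 g.py .50 .15 .18 50 .449 .388 .15 82.6
```

```text
[(array([276., 259.], dtype=float32), array([ 0.4708, -0.1577]), np.float64(86.4), array([46., 99.])), (array([397., 139.], dtype=float32), array([0.4392, 0.3914]), np.float64(-7.3), array([ 44., 110.]))]
t 22.03 at [ 0.4782 -0.1744  0.1905] yaw -4.02 op 0.9 F [ 0.  -0.1 -0.1] Mz [-0.11  0.09 -0.  ] q7 0.16
[0.5, 0.15, 0.18, 50.0] -> [-0.3252, 0.0101, -0.001, -0.0007, -0.3001, 0.0009] rows 8
[0.449, 0.388, 0.15, 82.6] -> [-0.5591, 0.0395, -0.0687, -0.0004, -0.4812, 0.0011] rows 14
```

```bash
python3 -m handwheel '[[[-0.325,0.01,0,0,-0.3,0],[-0.325,0.01,0,0,-0.3,0],[-0.325,0.01,0,0,-0.3,0],[-0.325,0.01,0,0,-0.3,0],[-0.325,0.01,0,0,-0.3,0],[-0.325,0.01,0,0,-0.3,0],[-0.325,0.01,0,0,-0.3,0],[-0.559,0.039,-0.069,0,-0.481,0],[-0.559,0.039,-0.069,0,-0.481,0],[-0.559,0.039,-0.069,0,-0.481,0],[-0.559,0.039,-0.069,0,-0.481,0],[-0.559,0.039,-0.069,0,-0.481,0]]]' >/dev/null; python3 g.py .449 .388 .12 82.6
```

```text
t 23.03 at [0.4583 0.3218 0.1553] yaw 82.34 op 0.903 F [0.7 0.5 0.5] Mz [ 0.    0.01 -0.01] q7 0.39
[0.449, 0.388, 0.12, 82.6] -> [-0.018, 0.0352, 0.0645, 0.001, -0.0015, -0.001] rows 2
```

```bash
python3 -m handwheel '[[[-0.018,0.035,0.0645,0.001,-0.0015,-0.001],[-0.018,0.035,0.0645,0.001,-0.0015,-0.001],[-0.018,0.035,0.0645,0.001,-0.0015,-0.001],[-0.018,0.035,0.0645,0.001,-0.0015,-0.001],[-0.018,0.035,0.0645,0.001,-0.0015,-0.001]]]' >/dev/null; python3 g.py .449 .388 .021 82.6; python3 - <<'E'
from h import *
t=snapshot('top');s=snapshot('scene')
cv2.imwrite('pics/q2.png',np.hstack([crop(t,130,150,270,270,3),crop(s,340,90,460,210,3)])[:,:800,::-1])
E
```

```text
t 23.45 at [0.4508 0.3853 0.1211] yaw 82.22 op 0.899 F [-0.1 -0.5  0.2] Mz [ 0.01 -0.04  0.01] q7 0.3
[0.449, 0.388, 0.021, 82.6] -> [-0.0023, 0.1001, 0.0025, 0.0003, -0.0021, 0.0005] rows 3
```

View pics/q2.png

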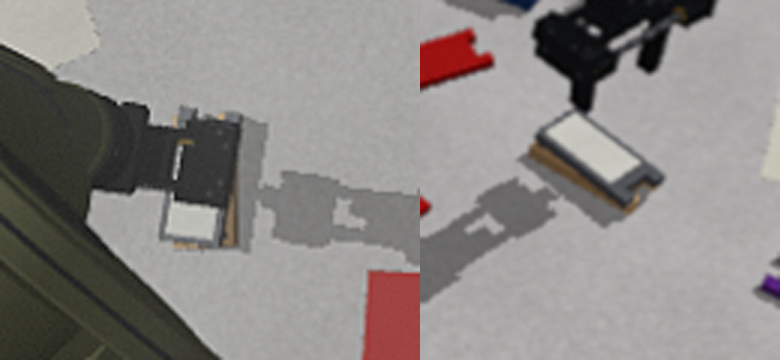

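```bash
python3 -m handwheel '[[[-0.002,0.03,0.0025,0,-0.002,0],[-0.002,0.055,0.0025,0,-0.002,0],[-0.002,0.075,0.0025,0,-0.002,0],[-0.002,0.09,0.0025,0,-0.002,0],[-0.002,0.097,0.0025,0,-0.002,0],[-0.002,0.1,0.0025,0,-0.002,0],[-0.002,0.1,0.0025,0,-0.002,0],[-0.002,0.1,0.0025,0,-0.002,0]]]'; python3 -m handwheel '[[[0,0,0,0,0,0],[0,0,0,0,0,0],[0,0,0,0,0,0],[0,0,0,0,0,0],[0,0,0,0,0,0]]]' -1 20; python3 -m handwheel '[[[0,-0.01,0,0,0,0],[0,-0.03,0,0,0,0],[0,-0.07,0,0,0,0],[0,-0.11,0,0,0,0],[0,-0.15,0,0,0,0],[0,-0.15,0,0,0,0],[0,-0.15,0,0,0,0]]]'>/dev/null;python3 g.py .5 .15 .18 50 .4784 -.168 .18 -3.8; python3 - <<'E'
from h import *
s=snapshot('scene');t=snapshot('top')
cv2.imwrite('pics/q3.png',np.hstack([crop(t,130,150,270,270,3),crop(s,340,70,460,190,3)])[:,:800,::-1])
E
```

```text
clock: 24.22
tool_pos: [0.4506, 0.3905, 0.0238]
eef_rot: [-0.704, 0.044, -0.047, 0.707]
contact_force: [0.6, 0.1, -0.0]
opening: 0.898
clock: 24.63
tool_pos: [0.4502, 0.3905, 0.0235]
eef_rot: [-0.705, 0.044, -0.047, 0.707]
contact_force: [-0.1, -2.1, 4.8]
opening: 0.673
t 25.22 at [0.4503 0.3913 0.1757] yaw 82.61 op 0.675 F [-0.4 -0.3 -0.7] Mz [-0.02 -0.03 -0.02] q7 0.33
[0.5, 0.15, 0.18, 50.0] -> [0.0803, -0.0056, -0.2329, -0.003, 0.1812, 0.0013] rows 6
[0.4784, -0.168, 0.18, -3.8] -> [0.0998, -0.0079, -0.551, -0.0035, 0.4801, -0.0002] rows 14
```

View pics/q3.png

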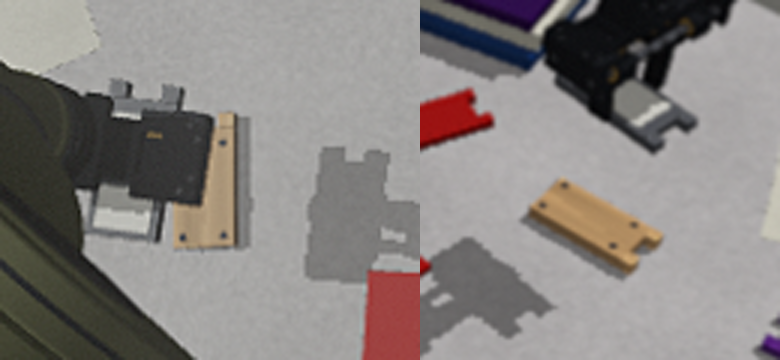

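```bash
python3 -m handwheel '[[[0.08,-0.006,-0.233,-0.003,0.181,0],[0.08,-0.006,-0.233,-0.003,0.181,0],[0.08,-0.006,-0.233,-0.003,0.181,0],[0.08,-0.006,-0.233,-0.003,0.181,0],[0.08,-0.006,-0.233,-0.003,0.181,0],[0.1,-0.008,-0.551,-0.003,0.48,0],[0.1,-0.008,-0.551,-0.003,0.48,0],[0.1,-0.008,-0.551,-0.003,0.48,0],[0.1,-0.008,-0.551,-0.003,0.48,0],[0.1,-0.008,-0.551,-0.003,0.48,0],[0.1,-0.008,-0.551,-0.003,0.48,0],[0.1,-0.008,-0.551,-0.003,0.48,0]]]' >/dev/null; python3 -m handwheel '[[[0,0,0,0,0,0]]]' >/dev/null; python3 g.py .4784 -.168 .14 -3.8
python3 - <<'E'
from h import *
s=snapshot('scene');cv2.imwrite('pics/cov.png',s[:,:,::-1])
hsv=cv2.cvtColor(s,cv2.COLOR_RGB2HSV)
m=((hsv[...,0]>8)&(hsv[...,0]<25)&(hsv[...,1]>70)&(hsv[...,2]>130)).astype(np.uint8)
m[:,:330]=0;m[:,470:]=0;m[:80]=0;m[240:]=0
k=max(cv2.findContours(m,cv2.RETR_EXTERNAL,cv2.CHAIN_APPROX_NONE)[0],key=cv2.contourArea)
P=ray(k.reshape(-1,2),'scene',.016)[:,:2];c,sz,an=cv2.minAreaRect((P*1000).astype(np.float32))
print(c,sz,an,cv2.boundingRect(k)); B=cv2.boxPoints((c,sz,an));print(B.round(1).tolist(),'centroid',P.mean(0))
E
```

```text
t 26.4 at [ 0.4774 -0.1158  0.1777] yaw -1.18 op 0.672 F [ 0.6  0.4 -0.2] Mz [-0.08  0.11  0.01] q7 0.08
[0.4784, -0.168, 0.14, -3.8] -> [0.0518, 0.0382, 0.0023, 0.0022, 0.0146, 0.0031] rows 2
(449.71466064453125, 387.6909484863281) (129.79708862304688, 60.16183853149414) 1.6009202003479004 (377, 130, 44, 29)
[[384.0, 415.8999938964844], [385.70001220703125, 355.79998779296875], [515.4000244140625, 359.3999938964844], [513.7000122070312, 419.6000061035156]] centroid [0.45273431 0.38749048]
```

```bash
python3 -m handwheel '[[[0.052,0,0.002,0.002,0.0146,0.003],[0.052,0.02,0.002,0.002,0.0146,0.003],[0.052,0.038,0.002,0.002,0.0146,0.003],[0.052,0.038,0.002,0.002,0.0146,0.003],[0.052,0.038,0.002,0.002,0.0146,0.003],[0.052,0.038,0.002,0.002,0.0146,0.003]]]' >/dev/null; python3 g.py .4784 -.169 .057 -3.8
```

```text
t 26.95 at [ 0.4819 -0.1559  0.1412] yaw -2.56 op 0.679 F [ 0.2 -0.1 -0.3] Mz [-0.07  0.   -0.03] q7 0.14
[0.4784, -0.169, 0.057, -3.8] -> [0.0139, 0.084, -0.0031, -0.0007, 0.0069, -0.0024] rows 3
```

```bash
python3 -m handwheel '[[[0.014,0,-0.003,-0.0007,0.007,-0.002],[0.014,0,-0.003,-0.0007,0.007,-0.002],[0.014,0.02,-0.003,-0.0007,0.007,-0.002],[0.014,0.04,-0.003,-0.0007,0.007,-0.002],[0.014,0.06,-0.003,-0.0007,0.007,-0.002],[0.014,0.075,-0.003,-0.0007,0.007,-0.002],[0.014,0.083,-0.003,-0.0007,0.007,-0.002],[0.014,0.083,-0.003,-0.0007,0.007,-0.002],[0.014,0.083,-0.003,-0.0007,0.007,-0.002],[0.014,0.083,-0.003,-0.0007,0.007,-0.002]]]' >/dev/null; python3 g.py .4782 -.173 .0535 -3.85
```

```text
t 27.78 at [ 0.4791 -0.1712  0.0591] yaw -4.0 op 0.673 F [0.9 1.  0.7] Mz [-0.1   0.1  -0.01] q7 0.13
[0.4782, -0.173, 0.0535, -3.85] -> [0.0019, 0.0056, -0.0008, -0.0008, -0.0008, 0.0001] rows 1
```

```bash
python3 -m handwheel '[[[0,0.003,-0.001,0,-0.0008,0],[0,0.005,-0.001,0,-0.0008,0],[0.001,0.0055,-0.001,0,-0.0008,0],[0.002,0.0055,-0.001,0,-0.0008,0],[0.002,0.0055,-0.001,0,-0.0008,0]]]' >/dev/null; python3 g.py;python3 -m handwheel '[[[0.001,0,0,0,0,0],[0.001,0,0,0,0,0],[0.001,0,0,0,0,0],[0.001,0,0,0,0,0]]]' >/dev/null; python3 g.py; python3 -m handwheel '[[[0.001,0,0,0,0,0],[0.001,0,0,0,0,0],[0.001,0,0,0,0,0],[0.001,0,0,0,0,0]]]' >/dev/null; python3 g.py
```

```text
t 28.2 at [ 0.4779 -0.1716  0.0535] yaw -3.76 op 0.676 F [-0.6  3.   5.8] Mz [0.58 0.08 0.04] q7 0.14
t 28.53 at [ 0.478  -0.1724  0.0535] yaw -3.74 op 0.676 F [-1.6  3.6  6.9] Mz [ 0.65  0.03 -0.04] q7 0.14
t 28.87 at [ 0.478  -0.1733  0.0535] yaw -3.74 op 0.675 F [-0.2  3.6  6.8] Mz [ 0.65  0.01 -0.03] q7 0.14
```

```bash
python3 -m handwheel '[[[0.001,-0.0003,0,0,0,0],[0.001,-0.0003,0,0,0,0],[0.001,-0.0003,0,0,0,0]]]' >/dev/null; python3 g.py; python3 -m handwheel '[[[0.001,0,0,0,0,0],[0.001,0,0,0,0,0],[0.001,0,0,0,0,0]]]' >/dev/null; python3 g.py
```

```text
t 29.12 at [ 0.478  -0.1744  0.0535] yaw -3.78 op 0.672 F [-0.3  5.3  7. ] Mz [ 1.08 -0.15 -0.16] q7 0.14
t 29.37 at [ 0.478  -0.1745  0.0535] yaw -3.73 op 0.675 F [0.8 7.  6.6] Mz [ 1.4  -0.09 -0.11] q7 0.14
```

```bash
python3 -m handwheel '[[[0,0,0,0,0,0],[0,0,0,0,0,0],[0,0,0,0,0,0],[0,-0.02,0,0,0,0],[0,-0.06,0,0,0,0],[0,-0.1,0,0,0,0],[0,-0.13,0,0,0,0],[0,-0.13,0,0,0,0]]]' 0.8 >/dev/null; python3 g.py .50 .15 .18 50 .4497 .3877 .15 91.6
```

```text
t 30.03 at [ 0.4798 -0.1788  0.1881] yaw -3.94 op 0.902 F [ 0.1 -0.  -0.3] Mz [-0.11  0.07 -0.03] q7 0.16
[0.5, 0.15, 0.18, 50.0] -> [-0.3294, 0.0071, -0.0026, -0.0027, -0.2997, 0.0024] rows 8
[0.4497, 0.3877, 0.15, 91.6] -> [-0.5632, 0.0357, -0.0694, -0.0018, -0.5308, 0.0035] rows 14
```

```bash
python3 -m handwheel '[[[-0.33,0.007,-0.002,0,-0.3,0],[-0.33,0.007,-0.002,0,-0.3,0],[-0.33,0.007,-0.002,0,-0.3,0],[-0.33,0.007,-0.002,0,-0.3,0],[-0.33,0.007,-0.002,0,-0.3,0],[-0.33,0.007,-0.002,0,-0.3,0],[-0.33,0.007,-0.002,0,-0.3,0],[-0.563,0.036,-0.069,0,-0.53,0],[-0.563,0.036,-0.069,0,-0.53,0],[-0.563,0.036,-0.069,0,-0.53,0],[-0.563,0.036,-0.069,0,-0.53,0],[-0.563,0.036,-0.069,0,-0.53,0]]]' >/dev/null; python3 g.py .4497 .3877 .12 91.6; python3 - <<'E'
from h import *
s=snapshot('scene')
hsv=cv2.cvtColor(s,cv2.COLOR_RGB2HSV)
m=((hsv[...,0]>8)&(hsv[...,0]<25)&(hsv[...,1]>70)&(hsv[...,2]>130)).astype(np.uint8)
m[:,:330]=0;m[:,470:]=0;m[:80]=0;m[240:]=0
k=max(cv2.findContours(m,cv2.RETR_EXTERNAL,cv2.CHAIN_APPROX_NONE)[0],key=cv2.contourArea)
P=ray(k.reshape(-1,2),'scene',.016)[:,:2];print(cv2.minAreaRect((P*1000).astype(np.float32)))
E
```

```text
t 31.03 at [0.458  0.3192 0.1536] yaw 82.41 op 0.9 F [ 0.2 -0.1  0. ] Mz [ 0.03 -0.03 -0.  ] q7 0.37
[0.4497, 0.3877, 0.12, 91.6] -> [-0.0173, 0.0335, 0.0669, 0.0004, -0.0511, 0.0001] rows 2
((449.45654296875, 388.04327392578125), (130.0742950439453, 59.10856246948242), 1.8478991985321045)
```

Cover unmoved at (0.4495, 0.388), yaw 1.7°.

```bash
python3 -m handwheel '[[[-0.017,0.0335,0.067,0,-0.051,0],[-0.017,0.0335,0.067,0,-0.051,0],[-0.017,0.0335,0.067,0,-0.051,0],[-0.017,0.0335,0.067,0,-0.051,0],[-0.017,0.0335,0.067,0,-0.051,0],[-0.017,0.0335,0.067,0,-0.051,0]]]' >/dev/null; python3 g.py .4497 .388 .004 91.7
```

```text
t 31.58 at [0.452  0.3846 0.1212] yaw 91.12 op 0.899 F [ 0.7 -0.4  0.3] Mz [ 0.03 -0.   -0.01] q7 0.4
[0.4497, 0.388, 0.004, 91.7] -> [-0.0024, 0.1172, 0.0037, 0.0006, -0.0032, 0.0004] rows 3
```

```bash
python3 -m handwheel '[[[-0.002,0.03,0.0035,0,-0.003,0],[-0.002,0.06,0.0035,0,-0.003,0],[-0.002,0.085,0.0035,0,-0.003,0],[-0.002,0.103,0.0035,0,-0.003,0],[-0.002,0.113,0.0035,0,-0.003,0],[-0.002,0.117,0.0035,0,-0.003,0],[-0.002,0.117,0.0035,0,-0.003,0],[-0.002,0.117,0.0035,0,-0.003,0]]]'; python3 -m handwheel '[[[0,0,0,0,0,0],[0,0,0,0,0,0],[0,0,0,0,0,0],[0,0,0,0,0,0],[0,0,0,0,0,0]]]' -1 20; python3 -m handwheel '[[[0,-0.02,0,0,0,0],[0,-0.05,0,0,0,0],[0,-0.09,0,0,0,0],[0,-0.13,0,0,0,0],[0,-0.17,0,0,0,0],[0,-0.17,0,0,0,0],[0,-0.17,0,0,0,0]]]'>/dev/null;python3 g.py .5 .15 .18 50 .4784 -.168 .18 -3.8
```

```text
clock: 32.25
tool_pos: [0.4498, 0.3905, 0.0053]
eef_rot: [-0.707, -0.012, 0.01, 0.707]
contact_force: [-0.2, 0.2, 0.7]
opening: 0.904
clock: 32.67
tool_pos: [0.4494, 0.3904, 0.0051]
eef_rot: [-0.707, -0.012, 0.011, 0.707]
contact_force: [-1.1, -1.7, 6.3]
opening: 0.679
t 33.25 at [0.4498 0.3915 0.1765] yaw 91.81 op 0.677 F [-0.5 -0.6 -1.8] Mz [-0.05  0.01  0.01] q7 0.44
[0.5, 0.15, 0.18, 50.0] -> [0.0426, -0.0042, -0.243, -0.0017, 0.2323, 0.001] rows 6
[0.4784, -0.168, 0.18, -3.8] -> [0.011, -0.0055, -0.5601, -0.0021, 0.5311, 0.0001] rows 14
```

```bash
python3 -m handwheel '[[[0.043,-0.004,-0.243,-0.002,0.232,0],[0.043,-0.004,-0.243,-0.002,0.232,0],[0.043,-0.004,-0.243,-0.002,0.232,0],[0.043,-0.004,-0.243,-0.002,0.232,0],[0.043,-0.004,-0.243,-0.002,0.232,0],[0.011,-0.005,-0.56,-0.002,0.531,0],[0.011,-0.005,-0.56,-0.002,0.531,0],[0.011,-0.005,-0.56,-0.002,0.531,0],[0.011,-0.005,-0.56,-0.002,0.531,0],[0.011,-0.005,-0.56,-0.002,0.531,0],[0.011,-0.005,-0.56,-0.002,0.531,0],[0.011,-0.005,-0.56,-0.002,0.531,0]]]' >/dev/null; python3 -m handwheel '[[[0,0,0,0,0,0]]]' >/dev/null; python3 g.py .4784 -.168 .14 -3.8
```

```text
t 34.33 at [ 0.4774 -0.1154  0.1775] yaw 4.79 op 0.677 F [ 0.4 -0.3 -1.1] Mz [-0.15  0.03 -0.02] q7 0.13
[0.4784, -0.168, 0.14, -3.8] -> [0.0522, 0.038, -0.0031, 0.0023, 0.0478, 0.0034] rows 2
```

```bash
python3 -m handwheel '[[[0.052,0,-0.003,0.002,0.048,0.003],[0.052,0.02,-0.003,0.002,0.048,0.003],[0.052,0.038,-0.003,0.002,0.048,0.003],[0.052,0.038,-0.003,0.002,0.048,0.003],[0.052,0.038,-0.003,0.002,0.048,0.003],[0.052,0.038,-0.003,0.002,0.048,0.003],[0.052,0.038,-0.003,0.002,0.048,0.003],[0.052,0.038,-0.003,0.002,0.048,0.003]]]' >/dev/null; python3 g.py .4784 -.168 .067 -3.8
```

```text
t 35.0 at [ 0.4829 -0.1565  0.1418] yaw -2.69 op 0.68 F [-0.8 -0.4 -1. ] Mz [-0.06  0.07  0.01] q7 0.12
[0.4784, -0.168, 0.067, -3.8] -> [0.0121, 0.0747, -0.0043, -0.0013, 0.0062, -0.0018] rows 2
```

```bash
python3 -m handwheel '[[[0.012,0,-0.004,-0.001,0.006,-0.002],[0.012,0,-0.004,-0.001,0.006,-0.002],[0.012,0.02,-0.004,-0.001,0.006,-0.002],[0.012,0.04,-0.004,-0.001,0.006,-0.002],[0.012,0.055,-0.004,-0.001,0.006,-0.002],[0.012,0.067,-0.004,-0.001,0.006,-0.002],[0.012,0.074,-0.004,-0.001,0.006,-0.002],[0.012,0.074,-0.004,-0.001,0.006,-0.002],[0.012,0.074,-0.004,-0.001,0.006,-0.002],[0.012,0.074,-0.004,-0.001,0.006,-0.002]]]' >/dev/null; python3 g.py .478 -.172 .0633 -3.85
```

```text
t 35.83 at [ 0.4785 -0.1688  0.0677] yaw -3.85 op 0.678 F [-0.3 -0.9 -0.6] Mz [-0.07  0.01  0.03] q7 0.11
[0.478, -0.172, 0.0633, -3.85] -> [0.0032, 0.0044, -0.0003, -0.0003, -0.0, 0.0003] rows 1
```

```bash
python3 -m handwheel '[[[0,0.002,0,0,0,0],[0,0.004,0,0,0,0],[0.0015,0.0044,0,0,0,0],[0.003,0.0044,0,0,0,0],[0.003,0.0044,0,0,0,0]]]' >/dev/null; python3 g.py;python3 -m handwheel '[[[0.001,0,0,0,0,0],[0.001,0,0,0,0,0],[0.001,0,0,0,0,0],[0.001,0,0,0,0,0]]]' >/dev/null; python3 g.py; python3 -m handwheel '[[[0.001,0,0,0,0,0],[0.001,0,0,0,0,0],[0.001,0,0,0,0,0],[0.001,0,0,0,0,0]]]' >/dev/null; python3 g.py
```

```text
t 36.25 at [ 0.4783 -0.1712  0.063 ] yaw -3.81 op 0.675 F [-0.   3.1  4. ] Mz [0.43 0.15 0.01] q7 0.12
t 36.58 at [ 0.4782 -0.1719  0.063 ] yaw -3.8 op 0.68 F [0.5 3.2 5.3] Mz [ 0.58  0.08 -0.02] q7 0.12
t 36.92 at [ 0.4782 -0.1729  0.0631] yaw -3.79 op 0.684 F [0.  3.1 5.5] Mz [ 0.61  0.05 -0.01] q7 0.12
```

```bash
python3 -m handwheel '[[[0.001,0,0,0,0,0],[0.001,0,0,0,0,0],[0.001,0,0,0,0,0]]]' >/dev/null; python3 g.py; python3 -m handwheel '[[[0,0,0,0,0,0],[0,0,0,0,0,0],[0,0,0,0,0,0],[0,-0.02,0,0,0,0],[0,-0.06,0,0,0,0],[0,-0.1,0,0,0,0],[0,-0.13,0,0,0,0],[0,-0.13,0,0,0,0],[0.1,-0.15,0,0,0,0],[0.128,-0.1,0,0,0,0],[0.128,-0.1,0,0,0,0],[0.128,-0.1,0,0,0,0]]]' 0.8 >/dev/null; python3 g.py .469 -.3037 .037 86.3;  python3 - <<'E'
from h import *
s=snapshot('scene');t=snapshot('top')
cv2.imwrite('pics/q4.png',np.hstack([crop(t,330,140,470,250,3),crop(s,200,190,340,300,3)])[:,:800,::-1])
E
```

```text
t 37.17 at [ 0.4781 -0.1738  0.063 ] yaw -3.79 op 0.682 F [0.4 2.6 5. ] Mz [ 0.61  0.05 -0.02] q7 0.12
t 38.17 at [ 0.4658 -0.3093  0.1604] yaw -4.31 op 0.902 F [-0.5 -1.6  0.4] Mz [-0.03  0.14  0.06] q7 0.34
[0.469, -0.3037, 0.037, 86.3] -> [-0.0065, 0.1234, 0.0032, 0.0021, -0.5034, 0.0003] rows 13
```

View pics/q4.png

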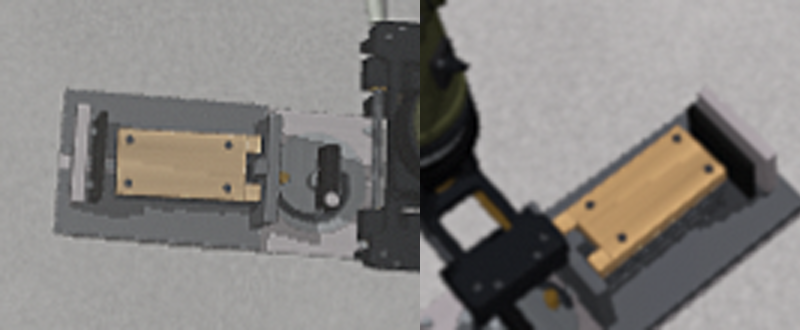

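```bash
python3 -m handwheel '[[[-0.006,0,0.003,0.002,-0.25,0],[-0.006,0,0.003,0.002,-0.25,0],[-0.006,0,0.003,0.002,-0.25,0],[-0.006,0,0.003,0.002,-0.25,0],[-0.006,0,0.003,0.002,-0.25,0],[-0.006,0,0.003,0.002,-0.25,0],[-0.006,0,0.003,0.002,-0.503,0],[-0.006,0,0.003,0.002,-0.503,0],[-0.006,0,0.003,0.002,-0.503,0],[-0.006,0,0.003,0.002,-0.503,0],[-0.006,0,0.003,0.002,-0.503,0],[-0.006,0,0.003,0.002,-0.503,0]]]' -0.3 25 >/dev/null;  python3 -m handwheel '[[[0,0,0,0,0,0],[0,0,0,0,0,0]]]' >/dev/null; python3 g.py .469 -.3037 .037 86.3
```

```text
t 39.43 at [ 0.4728 -0.2947  0.1628] yaw 82.02 op 0.35 F [0.2 0.2 0.7] Mz [ 0.06 -0.01 -0.02] q7 1.4
[0.469, -0.3037, 0.037, 86.3] -> [-0.003, 0.1257, -0.01, -0.0015, -0.0238, 0.0012] rows 4
```

```bash
python3 -m handwheel '[[[-0.003,0.03,-0.01,-0.0015,-0.024,0.001],[-0.003,0.06,-0.01,-0.0015,-0.024,0.001],[-0.003,0.06,-0.01,-0.0015,-0.024,0.001],[-0.003,0.06,-0.01,-0.0015,-0.024,0.001],[-0.003,0.06,-0.01,-0.0015,-0.024,0.001]]]' >/dev/null;   python3 g.py .469 -.3037 .037 86.3
```

```text
t 39.85 at [ 0.4694 -0.3049  0.1038] yaw 86.41 op 0.35 F [ 0.3 -0.4 -0.1] Mz [ 0.01  0.01 -0.01] q7 1.41
[0.469, -0.3037, 0.037, 86.3] -> [-0.0006, 0.0668, 0.0013, 0.0004, 0.0006, 0.0006] rows 2
```

```bash
python3 -m handwheel '[[[0,0.02,0.001,0,0,0],[0,0.04,0.001,0,0,0],[0,0.057,0.001,0,0,0],[0,0.066,0.001,0,0,0],[0,0.066,0.001,0,0,0]]]' >/dev/null;   python3 g.py;  python3 -m handwheel '[[[0,0,0,0,0,0],[0,0,0,0,0,0],[0,0,0,0,0,0],[0,0,0,0,0,0],[0,0,0,0,0,0]]]' -1 35 >/dev/null; python3 g.py; python3 -m handwheel '[[[0,0,0,0,0.03,0],[0,0,0,0,0.06,0],[0,0,0,0,0.09,0],[0,0,0,0,0.12,0],[0,0,0,0,0.15,0],[0,0,0,0,0.18,0],[0,0,0,0,0.21,0],[0,0,0,0,0.24,0],[0,0,0,0,0.27,0],[0,0,0,0,0.3,0],[0,0,0,0,0.33,0],[0,0,0,0,0.36,0]]]' >/dev/null;  python3 g.py .469 -.3037 .037 -93.7
```

```text
t 40.27 at [ 0.4687 -0.3043  0.0365] yaw 86.42 op 0.35 F [0.5 0.  0.1] Mz [0.   0.01 0.02] q7 1.33
t 40.68 at [ 0.4696 -0.3037  0.038 ] yaw 86.41 op 0.154 F [-0.3  3.7  7.4] Mz [ 0.94  0.1  -0.36] q7 1.33
t 41.68 at [ 0.4687 -0.305   0.038 ] yaw 21.4 op 0.154 F [-2.2  0.7  8.1] Mz [0.22 0.36 0.14] q7 0.62
[0.469, -0.3037, 0.037, -93.7] -> [-0.0011, 0.001, 0.0008, -0.0008, 0.6395, 0.0004] rows 17
```

```bash
python3 -m handwheel '[[[-0.001,0,0,0,0.03,0],[-0.001,0,0,0,0.06,0],[-0.001,0,0,0,0.09,0],[-0.001,0,0,0,0.12,0],[-0.001,0,0,0,0.15,0],[-0.001,0,0,0,0.18,0],[-0.001,0,0,0,0.21,0],[-0.001,0,0,0,0.24,0],[-0.001,0,0,0,0.27,0],[-0.001,0,0,0,0.3,0],[-0.001,0,0,0,0.33,0],[-0.001,0,0,0,0.36,0]]]' >/dev/null;  python3 g.py .469 -.3037 .037 -93.7; python3 -m handwheel '[[[0,0,0,0,0.03,0],[0,0,0,0,0.06,0],[0,0,0,0,0.09,0],[0,0,0,0,0.12,0],[0,0,0,0,0.15,0],[0,0,0,0,0.18,0],[0,0,0,0,0.21,0],[0,0,0,0,0.23,0],[0,0,0,0,0.24,0],[0,0,0,0,0.24,0]]]' >/dev/null;  python3 g.py .469 -.3037 .037 -93.7
```

```text
t 42.68 at [ 0.467  -0.3047  0.038 ] yaw -43.46 op 0.16 F [-4.   0.2  8.7] Mz [-0.01  0.98  0.09] q7 -0.03
[0.469, -0.3037, 0.037, -93.7] -> [-0.0021, 0.001, 0.0008, -0.0005, 0.2791, 0.0004] rows 8
t 43.52 at [ 0.4665 -0.3036  0.038 ] yaw -86.46 op 0.156 F [-4.4  1.4 11.1] Mz [0.33 1.17 0.  ] q7 -0.47
[0.469, -0.3037, 0.037, -93.7] -> [-0.0025, 0.001, 0.0002, -0.0, 0.0402, 0.0004] rows 2
```

```bash
python3 -m handwheel '[[[-0.001,0,0,0,0.015,0],[-0.002,0,0,0,0.03,0],[-0.002,0,0,0,0.04,0],[-0.002,0,0,0,0.04,0],[-0.002,0,0,0,0.04,0]]]' >/dev/null;  python3 g.py; python3 -m handwheel '[[[0,0,0,0,0.01,0],[0,0,0,0,0.02,0],[0,0,0,0,0.02,0],[0,0,0,0,0.02,0]]]' >/dev/null;  python3 g.py; python3 -m handwheel '[[[0,0,0,0,0.01,0],[0,0,0,0,0.02,0],[0,0,0,0,0.02,0],[0,0,0,0,0.02,0]]]' >/dev/null;  python3 g.py
```

```text
t 43.93 at [ 0.4666 -0.3034  0.0379] yaw -93.66 op 0.154 F [-9.6  1.6 13.8] Mz [0.4  1.82 0.  ] q7 -0.55
t 44.27 at [ 0.4668 -0.3035  0.038 ] yaw -97.11 op 0.156 F [-8.2  2.  13. ] Mz [0.32 1.84 0.64] q7 -0.58
t 44.6 at [ 0.4671 -0.3034  0.0379] yaw -100.64 op 0.16 F [-6.7  1.8 12.8] Mz [0.28 1.72 0.86] q7 -0.62
```

```bash
python3 -m handwheel '[[[0,0,0,0,-0.02,0],[0,0,0,0,-0.03,0],[0,0,0,0,-0.03,0]]]' >/dev/null;  python3 g.py; python3 -m handwheel '[[[0,0,0,0,0,0],[0,0,0,0,0,0],[0,0,0,0,0,0],[0,-0.03,0,0,0,0],[0,-0.07,0,0,0,0],[0,-0.11,0,0,0,0],[0,-0.15,0,0,0,0],[0,-0.2,0,0,0,0],[0,-0.2,0,0,0,0]]]' -0.3 >/dev/null; python3 g.py .42 .15 .3 -60
```

```text
t 44.85 at [ 0.4671 -0.3035  0.038 ] yaw -95.36 op 0.162 F [-7.1  2.2 12.1] Mz [0.36 1.6  0.04] q7 -0.56
t 45.6 at [ 0.4727 -0.3061  0.243 ] yaw -95.37 op 0.351 F [ 1.  -0.4  0.8] Mz [ 0.03  0.1  -0.04] q7 -0.72
[0.42, 0.15, 0.3, -60.0] -> [0.0946, -0.061, -0.4487, -0.0031, -0.1965, -0.0026] rows 12
```

```bash
python3 -m handwheel '[[[0.095,-0.06,-0.449,0,-0.196,0],[0.095,-0.06,-0.449,0,-0.196,0],[0.095,-0.06,-0.449,0,-0.196,0],[0.095,-0.06,-0.449,0,-0.196,0],[0.095,-0.06,-0.449,0,-0.196,0],[0.095,-0.06,-0.449,0,-0.196,0],[0.095,-0.06,-0.449,0,-0.196,0],[0.095,-0.06,-0.449,0,-0.196,0],[0.095,-0.06,-0.449,0,-0.196,0],[0.095,-0.06,-0.449,0,-0.196,0],[0.095,-0.06,-0.449,0,-0.196,0],[0.095,-0.06,-0.449,0,-0.196,0]]]' >/dev/null; python3 - <<'E'
from h import *
s=snapshot('scene');t=snapshot('top')
cv2.imwrite('pics/fin.png',np.vstack([np.hstack([crop(t,335,155,465,235,3),crop(s,190,205,320,285,3)]),np.hstack([crop(t,325,85,465,165,2),crop(s,190,260,450,400,2)[:160]])[:,:780] if 0 else np.hstack([crop(t,335,85,465,155,3),crop(s,190,205,320,275,3)])])[:,:800,::-1])
for n in('beaker','eraser','marker'):
    for c in('top','scene'): print(n,c,[(np.round(b['bbox']).tolist(),round(b['confidence'],2)) for b in boxes_of(n,c)][:1])
o=cv2.imread('pics/top0.png')[:,:,::-1];d=cv2.absdiff(o[90:150,325:465],t[90:150,325:465]).max(2);print('bystander diff px',(d>30).sum())
E
python3 g.py
```

```text
beaker top [([331.0, 97.0, 350.0, 125.0], 0.74)]
beaker scene [([377.0, 268.0, 406.0, 306.0], 0.96)]
eraser top [([384.0, 100.0, 417.0, 120.0], 0.89)]
eraser scene [([195.0, 223.0, 327.0, 341.0], 0.3)]
marker top [([448.0, 106.0, 460.0, 145.0], 0.67)]
marker scene [([253.0, 367.0, 295.0, 399.0], 0.96)]
bystander diff px 0
t 47.0 at [0.4177 0.1508 0.296 ] yaw -60.29 op 0.35 F [-0.3 -0.2  0.5] Mz [ 0.    0.12 -0.03] q7 -1.18
```

View pics/fin.png

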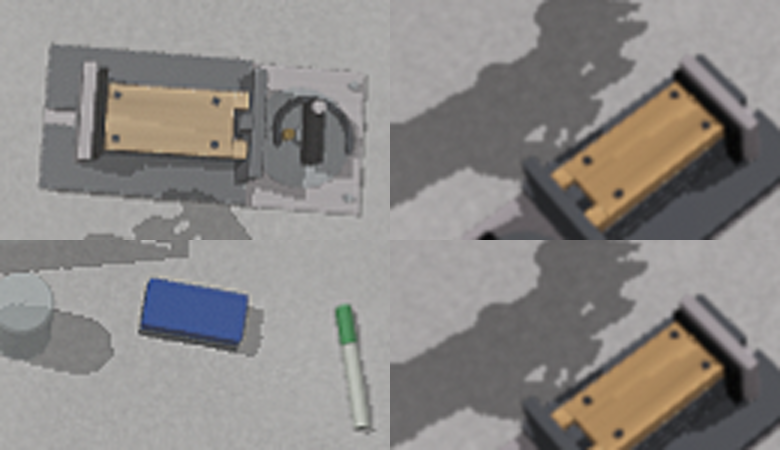

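```bash
python3 -c "
from plant import job;print(job.finish_job())"
```

```text
the job is handed in; nothing more can be done
None
```

The boards are packed in the carrier, the cam lock is closed to its stop, and I handed the job in at about 47 s.

- **What was there:** three white-faced boards. Two lay singly on the table and one was stacked on the cover, so board2 was absent. I left the red and purple look-alikes alone.
- **Opening the lock:** I turned the cam back until its torque rose sharply at the open stop.
- **Packing:** I laid the three boards and then the cover with their notched ends round the rib. I pushed each board against the fence until the force rose. The cover showed no such rise, but it was within about 1 mm of home by position. One single board was knocked about 3 cm aside during the run; I found it again and packed it.
- **Closing the lock:** I turned the cam 180° clockwise and felt the stop, where the torque rose from about 0 to 0.9 Nm.

**Last checks:**
- **Pack:** the final picture shows the jaw against a squared pile with the cover on top and its notch round the rib.
- **Cam:** the wing's dot points to the carrier's -y, within about 2° of home.
- **Bystanders:** the beaker, eraser and marker look unchanged. The top picture showed no pixel change around them.
- **Disagreement:** the scene camera gave only a poor, low-confidence box for the eraser, on the carrier, so I relied on the top view.

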